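# Turn the board carrier over and spread its snap ring at the groove

### The arm

A 7-joint arm with a two-finger parallel gripper is mounted at the origin on the work surface. World frame = base frame: x ahead of the robot, y to its left, z up, the work surface at z = 0. Lengths are in m, angles in rad, forces in N, time in s.
With the tool pointing down it reaches from about 0.35 to 0.9 m from the base axis. Payload 8.1 kg.
Tool frame: the origin (TCP) lies midway between the tips of the shut fingers; the grasp point (between the pads) lies 19 mm behind it; z points along the fingers, y is the line along which they close (so a half turn about z gives the same grasp; the last joint's range is limited). The gripper opens to 92 mm and grips with 3 to 60 N. Pads are 19 mm wide; open, the fingers measure 130 mm over their backs; the gripper's body (75 mm by 190 mm) begins 47 mm behind the grasp point.
Start: joints at [-1.254, 0.434, 0.025, 1.573, -0.012, 1.134, -0.075], TCP at [0.255, 0.571, 0.227] pointing down, gripper open.
Joint ranges: [-2.62, 2.62], [-0.44, 2.09], [-1.27, 1.32], [0.08, 2.57], [-1.32, 4.46], [0.12, 2], [-2.74, 2.74]. Speed limits (rad/s): [2.22, 2.22, 3.01, 3.01, 3.14, 3.14, 3.14].

### API

Orientations are given as a rotation vector (axis times angle).
In Python, from cell import arm gives the robot as it stands.
- The arm moves only by the tool carry_out, never from a script. Its arguments are lists of equal length, an entry for each row: "claw": the finger opening in cm, from 0 to 9.18; "delta_pos": the shift along the tool's x, y, z in cm, a list of three; "angular": the turn, a rotation vector about the tool's x, y, z in rad, a list of three. In form: {"claw": [claw, ...], "delta_pos": [[dx, dy, dz], ...], "angular": [[ax, ay, az], ...]}. A call has 1 to 20 rows; each row shifts and turns the commanded pose from where the row before left it, along the tool's axes as they then stand; what a row does not reach is not made up. A row lasts 1/10 s, in which the tool goes at most 50 mm and 8.59 degrees, less where a joint would pass 70% of its speed; a pose out of reach is approached as far as the arm can. A call with a gripper value outside its range is refused whole. The fingers move at their own pace and stop on an object; "force" is the grip in N (left out, the last holds). Time passes only in rows, so rows that do not move let the fingers close. It gives the time, the measured TCP pose, the force, the opening and the grip force at its end, in the units of the state.
- arm.observe(): the state, without advancing time (a new reading comes with each control period).
- arm.get_image(name): name is "scene" or "side" or "wrist"; returns a dict with "frame" (400x640x3 uint8, red, green, blue), "mtx" (3x3 intrinsics, pixels), "dist" ([k1, k2, p1, p2, k3] as OpenCV has them; the pictures are not rectified), "T" (4x4, takes a point from camera to world coordinates). Camera axes: x right, y down, z forward; pixel columns grow to the right and rows downward; lengths in m; the calibration is good to about 2 mm. A picture is of the moment at which its call begins. There is no depth.
- arm.sign_off(): hands the job in; it is judged then, once.
Trained networks look in a picture, given as the dict that the camera call returned (one of the last four; its "shot" number tells which), for a name from the list of things; names that differ only in an ending like _2 or _b are one class to them, and where a whole thing is asked for, a point or a joint stands for the part that bears it (a point fixed in the world has none). Each returns a list of dicts, best first, with "conf" (0 to 1); they miss things now and then, are a little off and sometimes report something else, mostly with a low value. They report only what shows in the picture. A call takes as long as a camera call. They do not tell look-alikes from the thing itself.
- arm.look_for(label, picture): "centre" ([column, row] as shares, 0 to 1, of the picture: columns of its width, rows of its height, amid what is visible of it).
- arm.trace(label, picture): "region" (400x640 bool, what is visible of it) and "centre" ([column, row] as shares, 0 to 1, of the picture: columns of its width, rows of its height, amid what is visible of it).
- arm.place_of(label, picture): "centre" ([column, row] as shares, 0 to 1, of the picture: columns of its width, rows of its height: a listed point, or the origin of a listed thing).
The state is a dict: "clock": time; "joints": joint angles; "dq": joint speeds; "joint_efforts": joint torques, N m; "position": TCP position; "ee_rot": TCP orientation; "force": force on the tool from outside, world axes, zero at the start; "ft_torque": the same for the moment, N m; "width": opening from 0.0 (shut) to 1.0 (fully open); "gripper_force": force on a finger pad.
Only numpy, scipy, OpenCV 4.12 (cv2) and the standard library are available. Lean on these libraries where they do the work, as an engineer would, in place of code of your own. Each camera call takes 0.05 s, during which the arm holds its last target. There are 200 camera calls.

### The job

Swing the hinged board carrier right over by its bar so that the board's other face is up, and lay it down gently around the steel stub. Then squeeze the pliers' handles to spread the snap ring they carry, lift them out of their stand, pass the spread ring down over the stub and stop with it level with the groove and clear of the stub and the carrier. Finish while holding it there: do not let go, keep the handles fully squeezed and the ring spread; leave the other things on the bench alone.

Things in the scene. Friction and masses are not known exactly. Their poses are not given: they have to be found in the camera images.
- fixture: Board fixture, fixed to the bench: white plastic base 190 x 170 x 20 mm (x, y, z), origin under its centre. The carrier's hinge axis runs along x, 34 mm above the origin. At y = -55 mm, x = 0 stands a steel stub, diameter 24 mm, top 70 mm above the bench, with a groove (neck of diameter 19 mm) from 40 to 50 mm above the bench.
- carrier (a joint): Hinge angle of the board carrier, rad. 0 (start): flat on the fixture's +y side, chips up; grows as it swings over; 3.14: flat on the -y side, other face up at 37 mm above the bench, the stub through its slot (27 x 36 mm). Aluminium plate 130 (x) x 79 x 6 mm with boards, about 0.22 kg, far edge 85 mm from the hinge. Little friction: let go halfway, it falls.
- bar (a point): Middle of the carrier's bar: round steel, diameter 10 mm, 104 mm long, parallel to the hinge (fixture x), 130 mm from its axis, joined to the plate by two 8 mm rods 50 mm either side of this point; 40 mm free between bar and plate. It may turn between the fingers. 34 mm above the bench when the carrier lies flat on either side.
- groove (a point): Point on the stub's axis at mid-height of its groove, 45 mm above the bench and 25 mm below the stub's top; axes as the fixture's.
- stand: Grey plastic stand, fixed to the bench: base 100 x 120 x 10 mm, origin under its centre; two rails along its x, 20 mm wide and 56 mm apart, top 75 mm above the bench, with lips 4 mm high at their ends. The pliers rest on the rails and lift straight up out of them.
- pliers: Snap ring pliers upright in the stand, handles up, about 0.18 kg. Origin under the middle of the guard plate (84 mm along y, 24 mm along x, 5 mm thick) that lies on the rails; z up, x towards the ring, y from right to left handle. Two rubber-covered handles, 14 mm wide (x), stand side by side along y above the guard; the jaws hang below and carry the ring.
- grip (a point): Point midway between the handles, 43 mm above the pliers' origin: squeeze here, closing along the pliers' y. There the handles measure about 57 mm over their outer faces when released, 30 mm (faces upright and parallel) when fully squeezed; the handles end 15 mm above this point.
- squeeze (a joint): Turn of each handle (both move alike), rad: 0 released, 0.245 fully squeezed, against its stop. A spring reopens them: 4 to 8 N on each handle holds them.
- ring (a point): Centre of the spread snap ring, 21 mm along the pliers' +x and 50 mm below their origin. Dark steel, 3 mm thick, hinged at its back (+x), its two lugs on the jaw tips. Inner width 30 mm, round about this point, when fully squeezed; about 20 mm, too narrow for the stub, when released. Outer width at most 38 mm; the jaws stand 21 mm behind this point and end 2 mm below it.
- parts_bin: Bystander: open black plastic bin 90 x 110 x 55 mm with clamp pieces, origin under its centre.
- driver: Bystander: screwdriver lying on the bench.
- thumb_screw: Bystander: steel thumb screw 24 mm high standing on its 22 mm head, origin under its centre.
- flux_bottle: Bystander: white plastic bottle, diameter 40 mm, 70 mm high, origin under its centre.
Things that resemble listed ones, but are neither listed nor needed, are in the scene too. Leave any green or red look-alike of the pliers alone.

How it is judged:
On the way, in this order (a step that is already met when the one before it is completed fails the run):
1. the carrier is swung right over and lies flat on the stub's side (value of joint carrier above 3.08 rad and velocity of joint carrier below 0.2 rad/s), for 0.2 s.
2. the pliers are out of the stand in the fingers, ring spread and above the top of the stub (contact force between the fingers and pliers above 2 N and value of joint squeeze above 0.19 rad and horizontal distance between ring and groove below 0.012 m and z of ring in the frame of groove above 0.026 m).
At the end, for the whole second after the job is handed in: Carrier lies turned over (above 3.05 rad); the gripper holds the pliers squeezed (above 0.2 rad), upright (0.12 rad) and still; the ring is around the stub, within 5 mm of its axis and 3.5 mm of the groove's mid-height, touching neither stub nor carrier (value of joint carrier above 3.05 rad and value of joint squeeze above 0.2 rad and horizontal distance between ring and groove below 0.005 m and z of ring in the frame of groove between -0.0035 and 0.0035 m and angle between pliers's own z axis and vertical below 0.12 rad and contact force between the fingers and pliers above 2 N and contact force between pliers and fixture below 0.5 N and linear speed of pliers below 0.02 m/s); the arm keeps its last pose, push and grip.
It fails at once if the carrier is let fall or slammed (hinge faster than 4 rad/s) (velocity of joint carrier above 4 rad/s or velocity of joint carrier below -4 rad/s).
It fails at once if another thing on the bench is moved by more than 3 cm (distance of any of parts_bin, driver, thumb_screw, flux_bottle from where it was at the start of the episode above 0.03 m).
It also fails if it takes over 58 s, if anything falls off the work surface, if the arm or the gripper's body presses on something with over 40 N, if the wrist force passes 120 N, or if a joint passes its speed limit or range.

## Working session

There is one attempt and no reset: what is moved stays moved. The work goes in short steps, Python scripts to look and compute and a tool call to move; the robot and the scene stay as the last step left them, time stands still between calls to the robot, and variables do not carry over. Pictures are saved under pics/ and viewed, at most 10 in all, crops included, and the job is handed in when it is done.

Besides the shell and the picture viewer there is one more tool, called by a JSON object that holds its "name" and its "arguments". carry_out: Moves the arm, as the interface text tells. Its arguments: {"type":"object","properties":{"claw":{"type":"array","items":{"type":"number"}},"delta_pos":{"type":"array","items":{"type":"array","items":{"type":"number"}}},"angular":{"type":"array","items":{"type":"array","items":{"type":"number"}}},"force":{"type":"number"}},"required":["claw","delta_pos","angular"]}

```bash
mkdir -p pics; ls
cat > h.py <<'E'
import numpy as np, cv2
from scipy.spatial.transform import Rotation as R
from cell import arm
def save(p,name):
    cv2.imwrite('pics/'+name+'.png',cv2.cvtColor(p['frame'],cv2.COLOR_RGB2BGR))
def ray(p,c):
    uv=np.array([[[c[0]*640,c[1]*400]]],float)
    n=cv2.undistortPoints(uv,p['mtx'],np.array(p['dist'],float))[0,0]
    T=p['T']; d=T[:3,:3]@np.array([n[0],n[1],1]); return T[:3,3],d/np.linalg.norm(d)
def onz(p,c,z):
    o,d=ray(p,c); return o+d*(z-o[2])/d[2]
def tri(rs):
    A=sum(np.eye(3)-np.outer(d,d) for o,d in rs); b=sum((np.eye(3)-np.outer(d,d))@o for o,d in rs)
    x=np.linalg.solve(A,b); return x,[np.linalg.norm(np.cross(x-o,d)) for o,d in rs]
def proj(p,X):
    Ti=np.linalg.inv(p['T']); rv=cv2.Rodrigues(Ti[:3,:3])[0]
    return cv2.projectPoints(np.atleast_2d(np.array(X,float)),rv,Ti[:3,3],p['mtx'],np.array(p['dist'],float))[0][:,0]
E
python3 - <<'E'
from h import *
np.set_printoptions(precision=4,suppress=True)
s=arm.observe(); print(s)
P={n:arm.get_image(n) for n in('scene','side','wrist')}
for n,p in P.items(): save(p,n+'0'); print(n,p['T'][:3,3],p['T'][:3,2])
for l in['fixture','bar','groove','stand','pliers','grip','ring','parts_bin','driver','thumb_screw','flux_bottle']:
    for n,p in P.items():
        for d in arm.place_of(l,p)[:4]: print(l,n,round(d['conf'],2),np.array(d['centre'])*[640,400])
E
```

```text
pics
{'clock': 0.0, 'joints': array([-1.2536,  0.4352,  0.025 ,  1.5741, -0.0116,  1.134 , -0.0751]), 'dq': array([ 0.0005, -0.001 , -0.0007,  0.0011,  0.0001,  0.0002,  0.0006]), 'joint_efforts': array([  0.0007, -66.7855,   0.9855, -31.4468,  -0.0604,   0.0428,
         0.0002]), 'position': array([0.2546, 0.5702, 0.226 ]), 'ee_rot': array([-0.6547, -3.0725,  0.0024]), 'force': array([ 0.1872,  0.1477, -0.133 ]), 'ft_torque': array([ 0.0327, -0.0182,  0.0381]), 'gripper_force': 0.0, 'width': 1.000713075120979}
scene [1.1343 0.6646 0.8405] [-0.4785 -0.5915 -0.6489]
side [ 0.0447 -0.5686  0.8159] [ 0.5338  0.5202 -0.6666]
wrist [0.1861 0.6029 0.3836] [ 0.2534 -0.1148 -0.9605]
fixture scene 0.87 [297.728 195.4  ]
fixture side 0.94 [353.28 256.6 ]
bar scene 0.79 [325.312 202.32 ]
bar scene 0.54 [273.28 246.48]
bar side 0.66 [448.512 294.4  ]
bar side 0.63 [315.712 225.6  ]
groove scene 0.85 [288.192 181.2  ]
groove scene 0.65 [375.104 219.48 ]
groove side 0.87 [371.52 257.12]
stand scene 0.69 [364.48 193.6 ]
stand scene 0.65 [375.104 237.32 ]
stand scene 0.48 [368.704 233.   ]
stand si
[... 519 characters left out ...]
de 0.6 [294.912 167.6  ]
grip side 0.6 [208.512 208.   ]
ring scene 0.85 [433.088 248.4  ]
ring scene 0.8 [420.608 218.52 ]
ring scene 0.73 [332.48 263.4 ]
ring scene 0.53 [370.304 232.68 ]
ring side 0.81 [269.696 206.6  ]
ring side 0.73 [206.528 208.48 ]
ring side 0.67 [298.304 189.8  ]
ring side 0.59 [209.024 235.88 ]
parts_bin scene 0.93 [272.576 244.48 ]
parts_bin side 0.78 [357.696 196.92 ]
driver scene 0.72 [391.68 322.32]
driver scene 0.52 [272.512 247.2  ]
driver side 0.56 [256.32 160.68]
thumb_screw scene 0.58 [363.584 193.12 ]
thumb_screw side 0.56 [266.368 266.12 ]
flux_bottle scene 0.6 [240.32 163.8 ]
flux_bottle side 0.93 [450.368 294.72 ]
flux_bottle side 0.41 [258.368 181.08 ]
```

Run:
```python
import cv2
for n in('scene','side'):
    i=cv2.imread(f'pics/{n}0.png'); cv2.imwrite(f'pics/{n}0c.png',cv2.resize(i[120:345,160:480],None,fx=2.5,fy=2.5,interpolation=cv2.INTER_CUBIC))
```

```text
(no output)
```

View pics/scene0c.png

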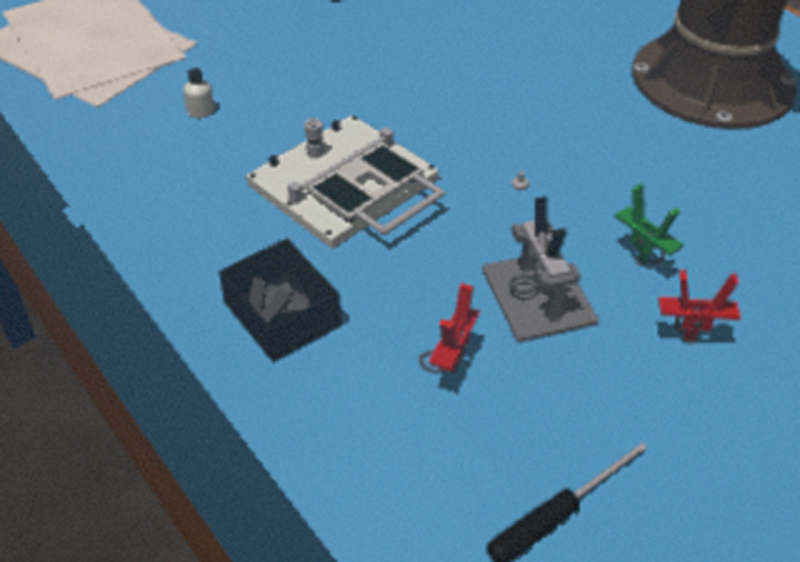

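View pics/side0c.png

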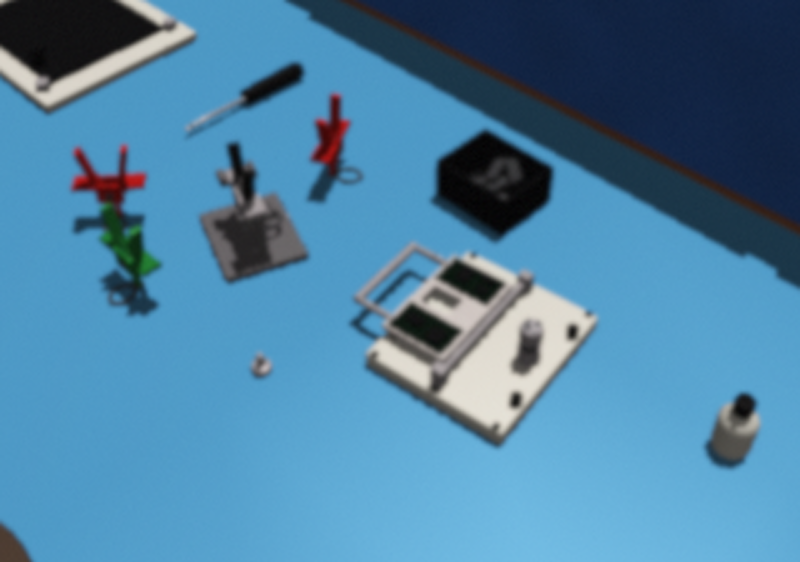

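The pictures show the fixture at about scene (297,193) and side (354,256). The bar is at scene (325,202) and side (316,226). The real grey/black pliers in the stand are at scene (378,220) and side (257,195); the red and green ones are decoys.

Run:
```python
from h import *
np.set_printoptions(precision=4,suppress=True)
P={n:arm.get_image(n) for n in('scene','side')}
near={'fixture':((297,195),(353,257)),'bar':((325,202),(316,226)),'groove':((288,181),(371,257)),'stand':((377,232),(260,217)),'pliers':((377,221),(258,195)),'grip':((380,208),(258,185)),'ring':((370,232),(270,207)),'thumb_screw':((367,192),(264,266)),'parts_bin':((272,244),(358,197)),'flux_bottle':((240,164),(450,295))}
zz={'groove':.045,'bar':.034,'fixture':0,'stand':0,'thumb_screw':0,'parts_bin':0,'flux_bottle':0}
for l,nn in near.items():
    rs=[];o=[]
    for (n,p),q in zip(P.items(),nn):
        c=[np.array(d['centre']) for d in arm.place_of(l,p)]
        c=[x for x in c if np.linalg.norm(x*[640,400]-q)<14]
        if not c: o.append(None); continue
        rs.append(ray(p,c[0])); o.append(c[0]*[640,400])
        if l in zz: print('   ',l,n,onz(p,c[0],zz[l]))
    if len(rs)==2: print(l,*tri(rs),o)
    else: print(l,o)
```

```text
fixture scene [ 0.5856 -0.1386  0.    ]
    fixture side [ 0.5917 -0.1493  0.    ]
fixture [ 0.5881 -0.145  -0.0019] [np.float64(0.005769799227523211), np.float64(0.0057697992275232484)] [array([299.52, 194.2 ]), array([353.28, 257.8 ])]
    bar scene [ 0.5681 -0.0335  0.034 ]
    bar side [ 0.5801 -0.0164  0.034 ]
bar [ 0.5742 -0.0241  0.0439] [np.float64(0.001182719443135071), np.float64(0.0011827194431351588)] [array([323.52, 201.2 ]), array([314.496, 226.68 ])]
    groove scene [ 0.5923 -0.2011  0.045 ]
    groove side [ 0.594  -0.2012  0.045 ]
groove [ 0.593  -0.2011  0.0455] [np.float64(0.0006686495198149548), np.float64(0.0006686495198149442)] [array([286.528, 175.   ]), array([370.304, 256.6  ])]
    stand scene [0.5344 0.1622 0.    ]
    stand side [0.5208 0.1486 0.    ]
stand [ 0.5269  0.1567 -0.0098] [np.float64(0.000566236024605148), np.float64(0.0005662360246052397)] [array([374.08, 240.6 ]), array([261.12, 217.8 ])]
pliers [0.5279 0.1545 0.0784] [np.float64(7.44925364530496e-05), np.float64(7.449253645294498e-05)] [array([376.576, 219.   ]), array([258.688, 195.8  ])]
g
[... 254 characters left out ...]
de [ 0.4133 -0.0023  0.    ]
thumb_screw [ 0.4113 -0.0055  0.0045] [np.float64(6.793511864565776e-05), np.float64(6.793511864573257e-05)] [array([365.696, 193.   ]), array([266.304, 266.12 ])]
    parts_bin scene [ 0.7701 -0.0037  0.    ]
    parts_bin side [ 0.7718 -0.0103  0.    ]
parts_bin [ 0.771  -0.0075 -0.0019] [np.float64(0.002765088855901274), np.float64(0.0027650888559014974)] [array([274.88, 244.  ]), array([356.928, 201.2  ])]
    flux_bottle scene [ 0.6602 -0.4163  0.    ]
    flux_bottle side [ 0.6606 -0.4023  0.    ]
flux_bottle [ 0.661  -0.4055  0.0049] [np.float64(0.004099009961524028), np.float64(0.0040990099615241474)] [array([238.592, 162.92 ]), array([450.176, 296.48 ])]
```

```bash
cat >> h.py <<'E'
def pose(s=None):
    s=s or arm.observe(); return np.array(s['position']),R.from_rotvec(s['ee_rot']).as_matrix()
def plan(X,ydir=None,step=3.0,s=None):
    """shift (cm, tool axes now) to X, then turn about tool axes so tool z is down and tool y is +-ydir"""
    p,M=pose(s); d=M.T@(np.array(X)-p)*100
    print('tcp',p.round(4),'z',M[:,2].round(4),'y',M[:,1].round(4),'shift cm',d.round(2),'rows',int(np.ceil(np.linalg.norm(d)/step)))
    if ydir is not None:
        y=np.array([*ydir,0.]);y/=np.linalg.norm(y)
        if y@M[:,1]<0: y=-y
        z=np.array([0,0,-1.]); T=np.column_stack([np.cross(y,z),y,z])
        r=R.from_matrix(M.T@T).as_rotvec(); print('turn',r.round(4),'rows',int(np.ceil(np.linalg.norm(r)/.13)))
E
python3 - <<'E'
from h import *
p,M=pose(); print(M.round(3))
w=arm.get_image('wrist'); print((M.T@(w['T'][:3,3]-p)).round(4),(M.T@w['T'][:3,:3]).round(3))
plan([.47,.19,.27],(-.104,.995))
E
```

```text
[[-0.913  0.408  0.   ]
 [ 0.408  0.913  0.   ]
 [ 0.     0.    -1.   ]]
[ 0.0758  0.0017 -0.1576] [[-0.    -0.961 -0.278]
 [ 1.     0.    -0.   ]
 [ 0.    -0.278  0.961]]
tcp [0.2548 0.5707 0.2267] z [ 0.  0. -1.] y [0.4077 0.9131 0.    ] shift cm [-35.17 -25.99  -4.33] rows 15
turn [ 0.      0.     -0.5241] rows 5
```

{"name": "carry_out", "arguments": {"claw": [9,9,9,9,9,9,9,9,9,9,9,9,9,9,9,9,9,9,9,9], "delta_pos": [[-2.67,-1.81,-0.29],[-2.67,-1.81,-0.29],[-2.67,-1.81,-0.29],[-2.67,-1.81,-0.29],[-2.67,-1.81,-0.29],[-2.67,-1.81,-0.29],[-2.67,-1.81,-0.29],[-2.67,-1.81,-0.29],[-2.67,-1.81,-0.29],[-2.67,-1.81,-0.29],[-2.67,-1.81,-0.29],[-2.67,-1.81,-0.29],[-2.67,-1.81,-0.29],[-2.67,-1.81,-0.29],[-2.67,-1.81,-0.29],[0,0,0],[0,0,0],[0,0,0],[0,0,0],[0,0,0]], "angular": [[0,0,0],[0,0,0],[0,0,0],[0,0,0],[0,0,0],[0,0,0],[0,0,0],[0,0,0],[0,0,0],[0,0,0],[0,0,0],[0,0,0],[0,0,0],[0,0,0],[0,0,0],[0,0,-0.105],[0,0,-0.105],[0,0,-0.105],[0,0,-0.105],[0,0,-0.105]]}}

```text
clock: 4.95
position: [0.5098, 0.1595, 0.2703]
ee_rot: [-0.172, 3.137, 0.0]
force: [0.2, 0.7, -0.7]
width: 0.978
gripper_force: 0.0
```

Run:
```python
from h import *
np.set_printoptions(precision=4,suppress=True)
w=arm.get_image('wrist'); save(w,'wrist1')
for l in['stand','pliers','grip','ring','bar','fixture']:
    for d in arm.place_of(l,w)[:3]:
        print(l,round(d['conf'],2),np.array(d['centre'])*[640,400],onz(w,d['centre'],{'stand':0,'pliers':.075,'grip':.118,'ring':.025,'bar':.034,'fixture':0}[l]))
plan([.5,-.025,.25],(-.104,.995))
```

```text
stand 0.78 [314.304 176.8  ] [0.525  0.1559 0.    ]
pliers 0.69 [445.376 129.92 ] [0.435  0.3061 0.075 ]
pliers 0.61 [315.584 280.28 ] [0.6562 0.1726 0.075 ]
pliers 0.57 [359.808  79.08 ] [0.39   0.1953 0.075 ]
grip 0.93 [461.696 134.2  ] [0.4374 0.3057 0.118 ]
grip 0.89 [313.984 198.92 ] [0.5256 0.1574 0.118 ]
grip 0.78 [319.68 297.2 ] [0.6527 0.1779 0.118 ]
ring 0.86 [311.488 194.08 ] [0.5458 0.1543 0.025 ]
ring 0.83 [422.4  119.52] [0.4248 0.2935 0.025 ]
ring 0.57 [307.008 270.8  ] [0.672  0.1601 0.025 ]
bar 0.56 [190.208 202.48 ] [ 0.5749 -0.0182  0.034 ]
fixture 0.69 [115.2  198.52] [ 0.5932 -0.1491  0.    ]
fixture 0.61 [314.176 200.6  ] [0.5628 0.1596 0.    ]
tcp [0.5098 0.1596 0.2702] z [ 0.0001  0.0001 -1.    ] y [-0.1031  0.9947  0.0001] shift cm [  2.88 -18.26   2.02] rows 7
turn [ 0.0001  0.0001 -0.0008] rows 1
```

View pics/wrist1.png

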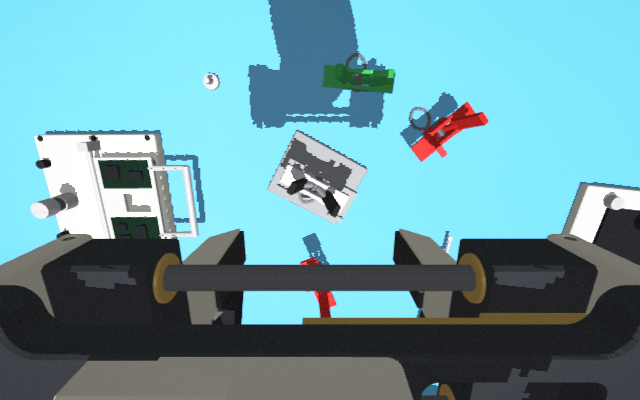

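The stand with the real pliers is at (315,190), with the handles along the (35,23) pixel direction. The bar is at (190,200) and the stub at (45,208). I'll go over the fixture next.

{"name": "carry_out", "arguments": {"claw": [3.2,3.2,3.2,3.2,3.2,3.2,3.2,3.2,3.2], "delta_pos": [[-0.17,-3.16,0],[-0.17,-3.16,0],[-0.17,-3.16,0],[-0.17,-3.16,0],[-0.17,-3.16,0],[-0.17,-3.16,0],[-0.17,-3.16,0],[-0.17,-3.16,0],[0,0,0]], "angular": [[0,0,0],[0,0,0],[0,0,0],[0,0,0],[0,0,0],[0,0,0],[0,0,0],[0,0,0],[0,0,0]]}}

```text
clock: 6.2
position: [0.5498, -0.0958, 0.2704]
ee_rot: [-0.153, 3.138, -0.004]
force: [0.9, -0.1, 0.1]
width: 0.351
gripper_force: 0.0
```

Run:
```python
from h import *
np.set_printoptions(precision=4,suppress=True)
w=arm.get_image('wrist'); save(w,'wrist2')
Z={'bar':.034,'fixture':0,'groove':.045}
for l in Z:
    for d in arm.place_of(l,w)[:2]:
        print(l,round(d['conf'],2),np.array(d['centre'])*[640,400],onz(w,d['centre'],Z[l]))
t=arm.trace('fixture',w)
for d in t[:2]:
    r=d['region'].astype(np.uint8); c=max(cv2.findContours(r,0,1)[0],key=cv2.contourArea); print(d['conf'],d['centre'],cv2.approxPolyDP(c,6,True)[:,0].tolist())
plan([.5,-.025,.25],(-.104,.995))
```

```text
bar 0.78 [373.376 196.32 ] [ 0.578  -0.0136  0.034 ]
fixture 0.97 [281.408 192.12 ] [ 0.5941 -0.149   0.    ]
fixture 0.42 [488.192 168.12 ] [0.5261 0.1599 0.    ]
groove 0.78 [239.616 200.2  ] [ 0.599  -0.2014  0.045 ]
0.64 [0.4519, 0.4635] [[374, 157], [341, 156], [335, 125], [219, 127], [231, 238], [288, 229], [294, 250], [337, 248], [341, 228], [372, 226]]
tcp [ 0.5499 -0.089   0.2702] z [-0.0001  0.0006 -1.    ] y [-0.1063  0.9943  0.0006] shift cm [4.28 6.89 2.02] rows 3
turn [ 0.0006 -0.      0.0024] rows 1
```

View pics/wrist2.png

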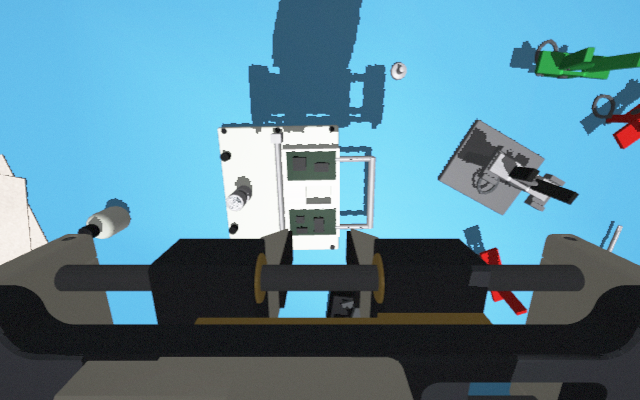

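The fixture is fully visible: stub at (238,199), bar as a near-vertical line at column ~371 from row 157 to 228, base edges at columns ~220 and ~340. I'll fit its pose with these points.

```bash
cat > fit.py <<'E'
from h import *
from scipy.optimize import least_squares
np.set_printoptions(precision=4,suppress=True)
def corner_refine(p,pts): 
    g=cv2.cvtColor(p['frame'],cv2.COLOR_RGB2GRAY); return cv2.cornerSubPix(g,np.array(pts,np.float32).reshape(-1,1,2),(4,4),(-1,-1),(3,30,.01))[:,0]
E
python3 - <<'E'
from fit import *
w=arm.get_image('wrist')
q=corner_refine(w,[[219,127],[338,125],[374,157],[373,229],[335,125]]); print(q)
for z,c in((.02,q[0]),(.02,q[1]),(.034,q[2]),(.034,q[3])): print(onz(w,c/[640,400],z))
i=w['frame'][110:260,200:390]; save({'frame':cv2.resize(i,None,fx=4,fy=4,interpolation=cv2.INTER_CUBIC)},'crop2')
# network points from the wrist and the fixed cameras: joint fit of x,y,yaw
F={'fixture':(0,0,0),'bar':(0,.13,.034),'groove':(0,-.055,.045)}
obs=[]
for n in('wrist','scene','side'):
    p=w if n=='wrist' else arm.get_image(n)
    for l,X in F.items():
        for d in arm.place_of(l,p): obs.append((p,n,l,X,np.array(d['centre'])*[640,400]))
def T(v,X): c,s=np.cos(v[2]),np.sin(v[2]); return [v[0]+c*X[0]-s*X[1],v[1]+s*X[0]+c*X[1],X[2]]
v=np.array([.588,-.146,.105])
obs=[o for o in obs if np.linalg.norm(proj(o[0],T(v,o[3]))[0]-o[4])<12]
f=lambda v:np.concatenate([(proj(o[0],T(v,o[3]))[0]-o[4])*np.linalg.norm(T(v,o[3])-o[0]['T'][:3,3]) for o in obs])
r=least_squares(f,v,loss='soft_l1'); print(r.x)
for o in obs: print(o[1],o[2],o[4]-proj(o[0],T(r.x,o[3]))[0])
print('bar',T(r.x,F['bar']),'groove',T(r.x,F['groove']))
E
```

```text
[[219. 127.]
 [338. 125.]
 [374. 157.]
 [373. 229.]
 [335. 125.]]
[ 0.5049 -0.2312  0.02  ]
[ 0.4847 -0.0676  0.02  ]
[ 0.5215 -0.0139  0.034 ]
[0.627  0.0017 0.034 ]
[ 0.5928 -0.1438  0.0622]
wrist fixture [-2.9181  0.4062]
wrist groove [-2.1079 -0.4846]
scene fixture [-0.5194  3.3482]
scene bar [ 1.0634 -1.3766]
scene groove [2.75   1.5147]
side fixture [ 3.3502 -1.2571]
side bar [ 0.0023 -0.7165]
side groove [-0.5952  2.9058]
bar [np.float64(0.5847250118342832), np.float64(-0.01400359575093102), 0.034] groove [np.float64(0.596227822048093), np.float64(-0.19864564230908927), 0.045]
```

View pics/crop2.png

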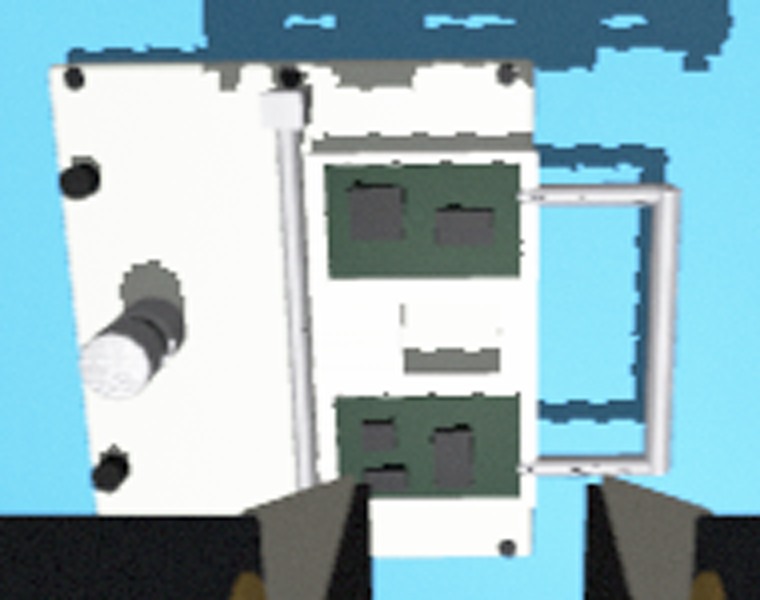

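```bash
cat >> fit.py <<'E'
def T(v,X): c,s=np.cos(v[2]),np.sin(v[2]); return [v[0]+c*X[0]-s*X[1],v[1]+s*X[0]+c*X[1],X[2]]
def fitpose(p,v0,m,loss='soft_l1'):
    X=[a for a,b in m]; U=np.array([b for a,b in m],float)
    f=lambda v:(proj(p,[T(v,x) for x in X])-U).ravel()
    r=least_squares(f,v0,loss=loss); print('pose',r.x,'res',f(r.x).reshape(-1,2).round(1).tolist()); return r.x
E
python3 - <<'E'
from fit import *
w=arm.get_image('wrist')
m=[((-.095,-.085,.02),(212.5,126.5)),((-.095,.085,.02),(333.5,125)),((.095,.085,.02),(332.8,249)),((-.05,.13,.034),(367,159)),((.05,.13,.034),(364.7,225.5)),((0,-.055,.07),(228.8,200.5))]
v=fitpose(w,[.588,-.146,.105],m)
print('bar',T(v,(0,.13,.034)),'groove',T(v,(0,-.055,.045)))
print(w['T'][:3,3],pose()[0])
i=w['frame'].copy()
for x,_ in m+[((0,.13,.034),0),((0,-.055,.045),0),((0,0,.034),0),((-.095,0,.034),0)]:
    a=proj(w,T(v,x))[0]; cv2.circle(i,(round(a[0]*8),round(a[1]*8)),12,(255,0,0),-1,cv2.LINE_AA,3)
save({'frame':cv2.resize(i[110:260,200:390],None,fx=4,fy=4)},'crop3')
E
```

```text
pose [ 0.5887 -0.1481  0.112 ] res [[-1.1, -0.9], [0.8, -0.3], [0.5, 0.7], [0.1, -0.6], [-0.3, 0.6], [-0.1, 1.1]]
bar [np.float64(0.5742085623366173), np.float64(-0.018890355238524864), 0.034] groove [np.float64(0.5948835264581278), np.float64(-0.2027314438410847), 0.045]
[ 0.4752 -0.0966  0.4278] [ 0.5498 -0.0905  0.2702]
```

View pics/crop3.png

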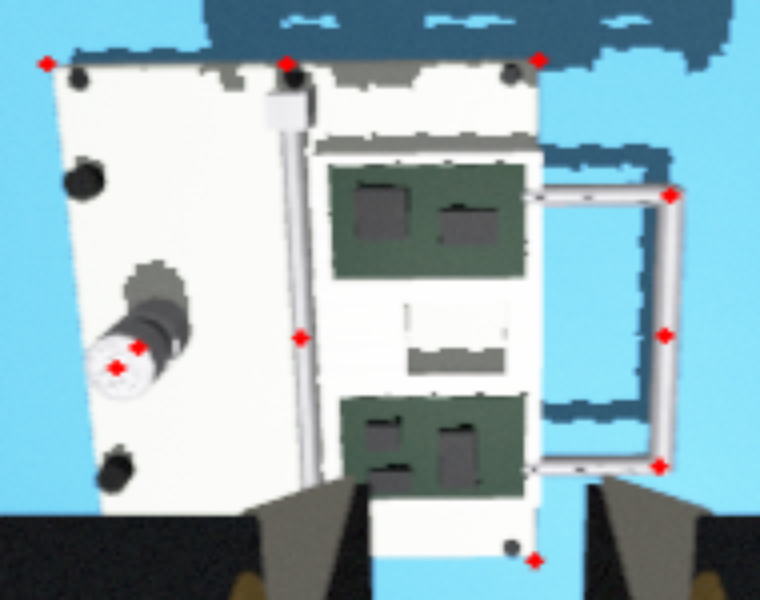

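The red fit marks lie on the base corners, bar ends (670,195)/(660,466) and stub top (116,368), within about 1 px. I'm moving above the bar.

Run:
```python
from h import *
plan([.5742,-.0189,.09],(-.1118,.9937))
```

```text
tcp [ 0.5498 -0.0905  0.2702] z [ 0. -0. -1.] y [-0.1049  0.9945 -0.    ] shift cm [-3.17  6.86 18.02] rows 7
turn [-0.     0.    -0.007] rows 1
```

{"name": "carry_out", "arguments": {"claw": [3.2,3.2,3.2,3.2,3.2,3.2,3.2,3.2], "delta_pos": [[-1.06,2.29,0],[-1.06,2.29,0],[-1.05,2.28,0],[0,0,4.5],[0,0,4.5],[0,0,4.5],[0,0,4.5],[0,0,0]], "angular": [[0,0,-0.007],[0,0,0],[0,0,0],[0,0,0],[0,0,0],[0,0,0],[0,0,0],[0,0,0]]}}

```text
clock: 7.9
position: [0.5697, -0.0187, 0.0851]
ee_rot: [0.176, -3.127, 0.0]
force: [0.6, 0.3, 0.5]
width: 0.35
gripper_force: 0.0
```

Run:
```python
from fit import *
w=arm.get_image('wrist'); save(w,'wrist3')
for d in arm.place_of('bar',w)[:2]: print(d['conf'],np.array(d['centre'])*[640,400],onz(w,d['centre'],.034))
print(proj(w,[[.5742,-.0189,.034]]))
plan([.5742,-.0189,.0155],(-.1118,.9937))
```

```text
0.89 [318.528 222.52 ] [ 0.5741 -0.0168  0.034 ]
0.3 [526.272 180.2  ] [0.5233 0.134  0.034 ]
[[315.8175 222.3547]]
tcp [ 0.5738 -0.0189  0.0907] z [-0.0012 -0.0002 -1.    ] y [-0.1117  0.9937 -0.0001] shift cm [-0.05  0.    7.52] rows 3
turn [-0.0001 -0.0012 -0.0001] rows 1
```

View pics/wrist3.png

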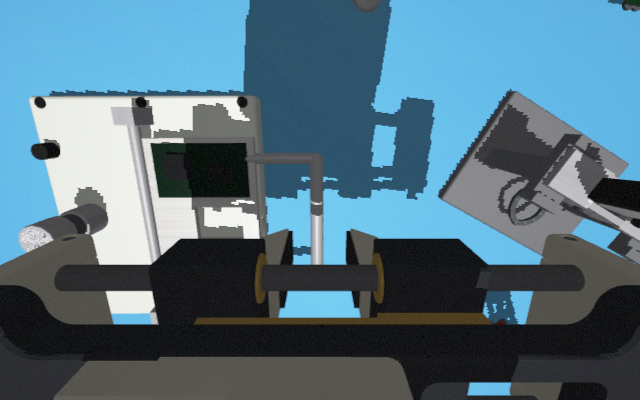

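The bar (column 318) is centred between the fingers (282 to 355). I'll descend and grip.

{"name": "carry_out", "arguments": {"claw": [3.2,3.2,3.2,3.2,0,0,0,0,0], "delta_pos": [[0,0,2.5],[0,0,2.5],[0,0,2.5],[0,0,0],[0,0,0],[0,0,0],[0,0,0],[0,0,0],[0,0,0]], "angular": [[0,0,0],[0,0,0],[0,0,0],[0,0,0],[0,0,0],[0,0,0],[0,0,0],[0,0,0],[0,0,0]], "force": 25}}

```text
clock: 8.9
position: [0.5754, -0.0201, 0.017]
ee_rot: [-0.174, 3.133, -0.002]
force: [-0.4, -3.6, 8.2]
width: 0.102
gripper_force: 25.0
```

Run:
```python
from h import *
s=arm.observe(); print(s['position'],s['force'],s['width']*92,s['gripper_force'])
# arc rows in tool axes: y toward hinge is -y, up is -z
N=20
a=np.linspace(0,np.pi,2*N+1); y=13*np.cos(a); z=13*np.sin(a)
print(np.c_[np.diff(y),-np.diff(z)].round(2).tolist())
```

```text
[ 0.57538092 -0.02005087  0.01697574] [-0.3869182  -3.58546135  8.15158575] 9.38338595463487 25.001699030399323
[[-0.04, -1.02], [-0.12, -1.01], [-0.2, -1.0], [-0.28, -0.98], [-0.35, -0.96], [-0.43, -0.93], [-0.5, -0.89], [-0.57, -0.85], [-0.63, -0.8], [-0.69, -0.75], [-0.75, -0.69], [-0.8, -0.63], [-0.85, -0.57], [-0.89, -0.5], [-0.93, -0.43], [-0.96, -0.35], [-0.98, -0.28], [-1.0, -0.2], [-1.01, -0.12], [-1.02, -0.04], [-1.02, 0.04], [-1.01, 0.12], [-1.0, 0.2], [-0.98, 0.28], [-0.96, 0.35], [-0.93, 0.43], [-0.89, 0.5], [-0.85, 0.57], [-0.8, 0.63], [-0.75, 0.69], [-0.69, 0.75], [-0.63, 0.8], [-0.57, 0.85], [-0.5, 0.89], [-0.43, 0.93], [-0.35, 0.96], [-0.28, 0.98], [-0.2, 1.0], [-0.12, 1.01], [-0.04, 1.02]]
```

{"name": "carry_out", "arguments": {"claw": [0,0,0,0,0,0,0,0,0,0,0,0,0,0,0,0,0,0,0,0], "delta_pos": [[0,-0.04,-1.02],[0,-0.12,-1.01],[0,-0.2,-1.0],[0,-0.28,-0.98],[0,-0.35,-0.96],[0,-0.43,-0.93],[0,-0.5,-0.89],[0,-0.57,-0.85],[0,-0.63,-0.8],[0,-0.69,-0.75],[0,-0.75,-0.69],[0,-0.8,-0.63],[0,-0.85,-0.57],[0,-0.89,-0.5],[0,-0.93,-0.43],[0,-0.96,-0.35],[0,-0.98,-0.28],[0,-1.0,-0.2],[0,-1.01,-0.12],[0,-1.02,-0.04]], "angular": [[0,0,0],[0,0,0],[0,0,0],[0,0,0],[0,0,0],[0,0,0],[0,0,0],[0,0,0],[0,0,0],[0,0,0],[0,0,0],[0,0,0],[0,0,0],[0,0,0],[0,0,0],[0,0,0],[0,0,0],[0,0,0],[0,0,0],[0,0,0]]}}

```text
clock: 10.9
position: [0.5896, -0.1471, 0.1469]
ee_rot: [-0.178, 3.134, 0.002]
force: [4.8, 2.8, 3.0]
width: 0.101
gripper_force: 25.0
```

Run:
```python
from fit import *
s=arm.observe(); print(s['position'],s['force'],s['width']*92,s['gripper_force'])
print(T([.5887,-.1481,.112],(0,0,.145)))
p,M=pose(s); print(M.T@np.array(s['force']))
plan([0.5887,-.1481,.147],(-.1118,.9937))
```

```text
[ 0.5896 -0.1471  0.1469] [4.8244 2.7626 3.0355] 9.293753460742945 25.00655472278595
[np.float64(0.5887), np.float64(-0.1481), 0.145]
[-5.1148  2.202  -3.0185]
tcp [ 0.5896 -0.1471  0.1469] z [ 0.0027  0.0014 -1.    ] y [-0.1132  0.9936  0.0011] shift cm [ 0.1  -0.09 -0.01] rows 1
turn [0.0011 0.0028 0.0014] rows 1
```

{"name": "carry_out", "arguments": {"claw": [0,0,0,0,0,0,0,0,0,0,0,0,0,0,0,0,0,0,0,0], "delta_pos": [[0,-1.02,0.04],[0,-1.01,0.12],[0,-1.0,0.2],[0,-0.98,0.28],[0,-0.96,0.35],[0,-0.93,0.43],[0,-0.89,0.5],[0,-0.85,0.57],[0,-0.8,0.63],[0,-0.75,0.69],[0,-0.69,0.75],[0,-0.63,0.8],[0,-0.57,0.85],[0,-0.5,0.89],[0,-0.43,0.93],[0,-0.35,0.96],[0,-0.15,0.5],[0,-0.13,0.48],[0,-0.11,0.5],[0,-0.09,0.5]], "angular": [[0,0,0],[0,0,0],[0,0,0],[0,0,0],[0,0,0],[0,0,0],[0,0,0],[0,0,0],[0,0,0],[0,0,0],[0,0,0],[0,0,0],[0,0,0],[0,0,0],[0,0,0],[0,0,0],[0,0,0],[0,0,0],[0,0,0],[0,0,0]]}}

```text
clock: 12.9
position: [0.6034, -0.2764, 0.0355]
ee_rot: [-0.176, 3.135, -0.001]
force: [5.5, -2.2, 1.3]
width: 0.099
gripper_force: 25.0
```

Run:
```python
from fit import *
s=arm.observe(); print(s['position'],s['force'],s['width']*92,s['gripper_force'])
plan(T([.5887,-.1481,.112],(0,-.13,.017)),(-.1118,.9937))
```

```text
[ 0.6034 -0.2764  0.0355] [ 5.4824 -2.1592  1.3058] 9.12035981716783 25.012259781360626
tcp [ 0.6034 -0.2764  0.0355] z [ 0.0013 -0.0008 -1.    ] y [-0.1119  0.9937 -0.0009] shift cm [ 0.03 -0.09  1.85] rows 1
turn [-0.0009  0.0012  0.0001] rows 1
```

{"name": "carry_out", "arguments": {"claw": [0,0,0,0,0,0,0,0], "delta_pos": [[0,-0.04,0.4],[0,-0.03,0.4],[0,-0.02,0.35],[0,0,0.3],[0,0,0.2],[0,0,0.2],[0,0,0],[0,0,0]], "angular": [[0,0,0],[0,0,0],[0,0,0],[0,0,0],[0,0,0],[0,0,0],[0,0,0],[0,0,0]]}}

```text
clock: 13.7
position: [0.6037, -0.2785, 0.0174]
ee_rot: [-0.175, 3.135, -0.004]
force: [5.4, -5.2, 0.8]
width: 0.101
gripper_force: 25.0
```

{"name": "carry_out", "arguments": {"claw": [0,0,0,0], "delta_pos": [[0,0,0.15],[0,0,0.1],[0,0,0],[0,0,0]], "angular": [[0,0,0],[0,0,0],[0,0,0],[0,0,0]]}}

```text
clock: 14.1
position: [0.6037, -0.2785, 0.0149]
ee_rot: [-0.175, 3.135, -0.004]
force: [5.6, -4.4, 0.0]
width: 0.101
gripper_force: 25.0
```

Run:
```python
from fit import *
s=arm.observe(); print(s['position'],s['force'],s['width']*92)
for n in('scene','side'):
    p=arm.get_image(n)
    save({'frame':cv2.resize(p['frame'][130:300,220:440],None,fx=3,fy=3,interpolation=cv2.INTER_CUBIC)},n+'5')
```

```text
[ 0.6037 -0.2785  0.0149] [ 5.5659 -4.3905  0.0222] 9.264925337530931
```

View pics/scene5.png

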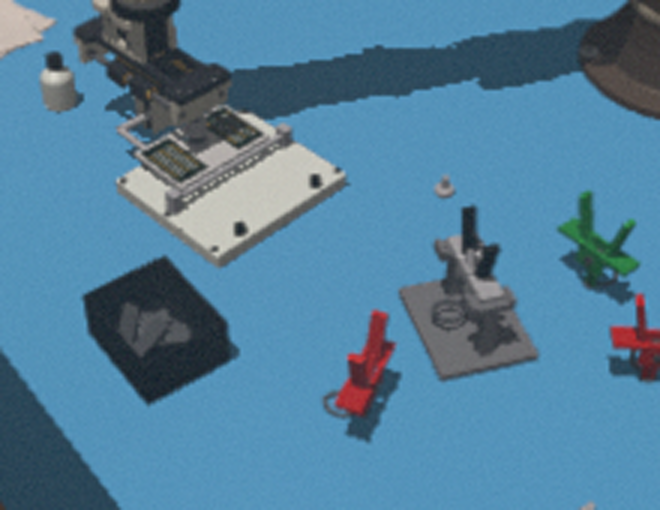

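The carrier has come over, with the boards' other face up at (200,140) in the crop. I'll push down gently until there is contact.

{"name": "carry_out", "arguments": {"claw": [0,0,0,0,0], "delta_pos": [[0,0,0.15],[0,0,0.15],[0,0,0.1],[0,0,0],[0,0,0]], "angular": [[0,0,0],[0,0,0],[0,0,0],[0,0,0],[0,0,0]]}}

```text
clock: 14.7
position: [0.6037, -0.2786, 0.0109]
ee_rot: [-0.175, 3.135, -0.004]
force: [5.9, -5.1, 0.1]
width: 0.102
gripper_force: 25.0
```

{"name": "carry_out", "arguments": {"claw": [0,0,0,0,0], "delta_pos": [[0,0,0.15],[0,0,0.15],[0,0,0],[0,0,0],[0,0,0]], "angular": [[0,0,0],[0,0,0],[0,0,0],[0,0,0],[0,0,0]]}}

```text
clock: 15.2
position: [0.6038, -0.2787, 0.0101]
ee_rot: [-0.174, 3.134, -0.004]
force: [-1.6, -1.8, 19.8]
width: 0.097
gripper_force: 25.0
```

Run:
```python
from fit import *
v=[.5887,-.1481,.112]
w=arm.get_image('wrist'); s=arm.get_image('side')
for p,n in((w,'w'),(s,'s')):
    for d in arm.place_of('bar',p)[:2]: print(n,d['conf'],np.array(d['centre'])*[640,400])
    print(proj(p,[T(v,(0,-.13,.034)),T(v,(0,-.13,.05))]))
i=np.vstack([cv2.resize(s['frame'][180:330,300:460],(640,600)),w['frame'][60:260]])
cv2.imwrite('pics/mix6.png',cv2.cvtColor(cv2.resize(i,(480,600)),cv2.COLOR_RGB2BGR))
```

```text
w 0.81 [321.472 266.52 ]
[[318.3078 264.2251]
 [318.1527 281.3776]]
s 0.85 [396.8  271.48]
[[396.4712 273.6708]
 [397.2548 269.5935]]
```

View pics/mix6.png

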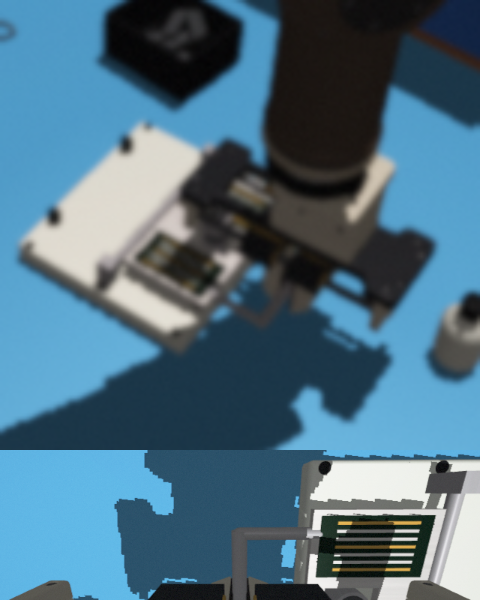

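The carrier lies flat and 20 N of contact confirms it. Release and lift.

{"name": "carry_out", "arguments": {"claw": [0,0,2.8,2.8,2.8,2.8,2.8,2.8,2.8,2.8,2.8], "delta_pos": [[0,0,-0.1],[0,0,0],[0,0,0],[0,0,0],[0,0,0],[0,0,0],[0,0,-2],[0,0,-4],[0,0,-4],[0,0,-4],[0,0,-4]], "angular": [[0,0,0],[0,0,0],[0,0,0],[0,0,0],[0,0,0],[0,0,0],[0,0,0],[0,0,0],[0,0,0],[0,0,0],[0,0,0]]}}

```text
clock: 16.5
position: [0.6022, -0.2762, 0.1898]
ee_rot: [0.176, -3.136, -0.001]
force: [-0.2, 0.1, -0.4]
width: 0.304
gripper_force: 0.0
```

Run:
```python
from fit import *
v=[.5887,-.1481,.112]
for n in('wrist','scene','side'):
    p=arm.get_image(n)
    for d in arm.place_of('bar',p)[:2]: print(n,d['conf'],np.array(d['centre'])*[640,400])
    print(proj(p,[T(v,(0,-.13,.034)),T(v,(0,-.13,.05))]))
    for d in arm.place_of('groove',p)[:1]: print('groove',n,d['conf'],onz(p,d['centre'],.045))
    if n=='wrist': save(p,'wrist7')
print(arm.observe()['position'],arm.observe()['force'])
plan([.56,-.15,.24],(-.1118,.9937))
```

```text
wrist 0.74 [316.8  184.32]
[[316.3028 185.7261]
 [316.181  189.2212]]
groove wrist 0.8 [ 0.5943 -0.2011  0.045 ]
scene 0.96 [269.376 166.   ]
[[271.5932 167.9038]
 [271.2497 164.163 ]]
groove scene 0.59 [ 0.5961 -0.1891  0.045 ]
side 0.66 [258.304 214.6  ]
side 0.57 [401.024 271.   ]
[[396.4712 273.6708]
 [397.2548 269.5935]]
groove side 0.81 [ 0.5943 -0.2067  0.045 ]
[ 0.6021 -0.2761  0.187 ] [0.799  0.9309 0.317 ]
tcp [ 0.6021 -0.2761  0.187 ] z [-0.0025  0.0009 -1.    ] y [-0.112   0.9937  0.0012] shift cm [ 2.79 13.   -5.28] rows 5
turn [ 0.0012 -0.0024  0.0002] rows 1
```

Run:
```python
from h import *
print(arm.observe()['joints'].round(3))
plan([.47,.19,.26])
```

```text
[ 0.185  0.533  0.255  1.535 -0.145  1.095  2.156]
tcp [ 0.6021 -0.2761  0.187 ] z [-2.5e-03  9.0e-04 -1.0e+00] y [-0.112   0.9937  0.0012] shift cm [ 7.93 47.8  -7.23] rows 17
```

{"name": "carry_out", "arguments": {"claw": [9,9,9,9,9,9,9,9,9,9,9,9,9,9,9,9,9,9,9,9], "delta_pos": [[0.19,3.13,-0.45],[0.19,3.13,-0.45],[0.19,3.13,-0.45],[0.19,3.13,-0.45],[0.19,3.13,-0.45],[0.19,3.13,-0.45],[0.19,3.13,-0.45],[0.19,3.13,-0.45],[0.19,3.13,-0.45],[0.19,3.13,-0.45],[0.19,3.13,-0.45],[0.19,3.13,-0.45],[0.19,3.13,-0.45],[0.19,3.13,-0.45],[0,0,0],[0,0,0],[0,0,0],[0,0,0],[0,0,0],[0,0,0]], "angular": [[0,0,0],[0,0,0],[0,0,0],[0,0,0],[0,0,0],[0,0,0],[0,0,0],[0,0,0],[0,0,0],[0,0,0],[0,0,0],[0,0,0],[0,0,0],[0,0,0],[0,0,0.137],[0,0,0.137],[0,0,0.137],[0,0,0.137],[0,0,0.137],[0,0,0.137]]}}

```text
clock: 18.95
position: [0.5271, 0.1559, 0.2507]
ee_rot: [-1.1, -2.942, 0.002]
force: [-1.1, -0.3, 0.1]
width: 0.982
gripper_force: 0.0
```

Run:
```python
from h import *
s=arm.observe();print(s['joints'].round(3),s['position'])
_,M=pose(s); print(np.degrees(np.arctan2(M[1,1],M[0,1])),M[:,2])
p=arm.get_image('wrist')
for l,z in(('grip',.118),('pliers',.075),('ring',.025)):
  for d in arm.place_of(l,p): print(l,d['conf'],onz(p,d['centre'],z).round(4))
```

```text
[-0.606  0.293  0.287  1.741 -0.091  1.122  0.564] [0.52705371 0.15590294 0.25071546]
49.00105495056618 [-1.29773276e-03 -6.50943985e-04 -9.99998946e-01]
grip 0.85 [0.5231 0.1585 0.118 ]
grip 0.78 [0.3946 0.1993 0.118 ]
grip 0.58 [0.442  0.3066 0.118 ]
pliers 0.86 [0.6581 0.1843 0.075 ]
pliers 0.85 [0.3945 0.1978 0.075 ]
ring 0.98 [0.5408 0.1535 0.025 ]
ring 0.94 [0.6762 0.1635 0.025 ]
ring 0.89 [0.4271 0.2906 0.025 ]
ring 0.61 [0.3719 0.1952 0.025 ]
```

{"name": "carry_out", "arguments": {"claw": [9,9,9,9,9,9,9,9,9,9,9,9,9,9,9,9,9,9,9,9], "delta_pos": [[0,0,0],[0,0,0],[0,0,0],[0,0,0],[0,0,0],[0,0,0],[0,0,0],[0,0,0],[0,0,0],[0,0,0],[0,0,0],[0,0,0],[0,0,0],[0,0,0],[0,0,0],[0,0,0],[0,0,0],[0,0,0],[0,0,0],[0,0,0]], "angular": [[0,0,0.147],[0,0,0.147],[0,0,0.147],[0,0,0.147],[0,0,0.147],[0,0,0.147],[0,0,0.147],[0,0,0.147],[0,0,0.147],[0,0,0.147],[0,0,0.147],[0,0,0.147],[0,0,0.147],[0,0,0.147],[0,0,0.147],[0,0,0.147],[0,0,0.147],[0,0,0.147],[0,0,0.147],[0,0,0.147]]}}

```text
clock: 21.15
position: [0.5273, 0.156, 0.2513]
ee_rot: [3.04, -0.793, -0.001]
force: [0.3, -0.4, -1.4]
width: 0.98
gripper_force: 0.0
```

Run:
```python
from h import *
s=arm.observe();print(s['joints'].round(3),s['position'])
_,M=pose(s); print(np.degrees(np.arctan2(M[1,1],M[0,1])),M[:,2])
p=arm.get_image('wrist')
for l,z in(('grip',.118),('pliers',.075),('ring',.025),('stand',0)):
  for d in arm.place_of(l,p)[:3]: print(l,d['conf'],np.array(d['centre'])*[640,400],onz(p,d['centre'],z).round(4))
save({'frame':cv2.resize(p['frame'][80:300,160:480],None,fx=2.5,fy=2.5,interpolation=cv2.INTER_CUBIC)},'wrist8')
```

```text
[-1.057  0.381  0.931  1.773 -0.332  1.155 -2.105] [0.52730241 0.15596269 0.25131788]
-119.24642565993767 [-3.77824881e-04 -9.50934543e-05 -9.99999924e-01]
grip 0.95 [349.888 291.6  ] [0.4019 0.1864 0.118 ]
grip 0.92 [234.624  69.2  ] [0.6678 0.1697 0.118 ]
grip 0.77 [321.28 195.32] [0.5209 0.1586 0.118 ]
pliers 0.97 [345.088 274.2  ] [0.4002 0.1894 0.075 ]
pliers 0.77 [240.512  73.08 ] [0.6724 0.1735 0.075 ]
pliers 0.7 [324.224 185.32 ] [0.5193 0.155  0.075 ]
ring 0.98 [321.216 159.88 ] [0.541  0.1466 0.025 ]
ring 0.91 [259.2  67. ] [0.6788 0.1574 0.025 ]
ring 0.85 [274.624 269.88 ] [0.4299 0.2891 0.025 ]
stand 0.92 [318.592 172.4  ] [0.5235 0.1604 0.    ]
```

View pics/wrist8.png

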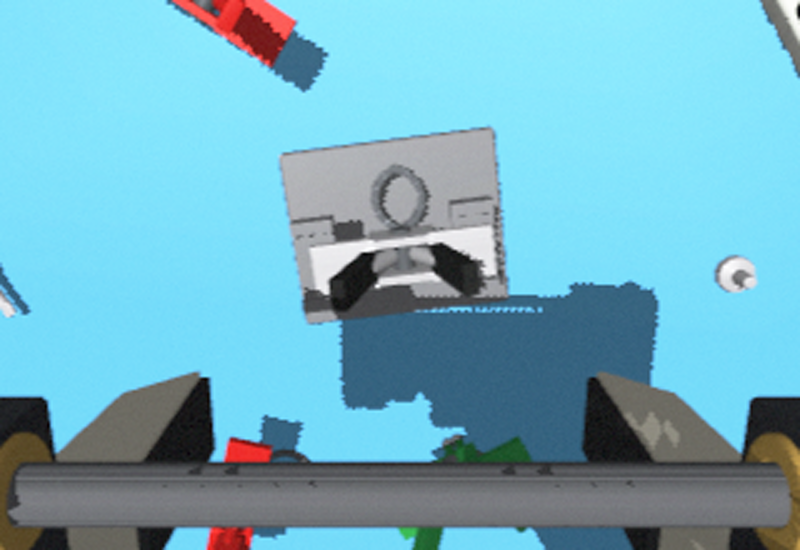

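The real pliers' guard spans (310,246) to (494,225) in the crop, the ring is at (400,197) on the up side (tool +x), and the stand corners are at (282,154), (494,127), (507,297), (308,323). I'll fit their pose.

Run:
```python
from fit import *
p=arm.get_image('wrist')
px=lambda a,b:(160+a/2.5,80+b/2.5)
v=fitpose(p,[.527,.156,-.55],[((.05,.06,.01),px(282,154)),((.05,-.06,.01),px(494,127)),((-.05,-.06,.01),px(507,297)),((-.05,.06,.01),px(308,323))])
u=fitpose(p,[.527,.156,-.55],[((.012,.042,.08),px(310,247)),((.012,-.042,.08),px(494,225)),((.021,0,.025),px(400,197))])
for q,c in((v,(255,0,0)),(u,(0,0,255))):
  print(np.degrees(q[2]),proj(p,[T(q,(0,0,.118)),T(q,(0,0.035,.133)),T(q,(0,-.035,.133)),T(q,(-.012,.042,.08)),T(q,(-.012,-.042,.08)),T(q,(.021,0,.025))])-[160,80])
i=p['frame'].copy()
for q,c in((v,(255,0,0)),(u,(0,255,0))):
  for X in [(a*.012,b*.042,.08) for a in(1,-1) for b in(1,-1)]+[(a*.007,b*.0285,.133) for a in(1,-1) for b in(1,-1)]+[(.021,0,.025)]:
    a=proj(p,T(q,X))[0]; cv2.circle(i,(round(a[0]*8),round(a[1]*8)),8,c,-1,cv2.LINE_AA,3)
save({'frame':cv2.resize(i[120:230,260:380],None,fx=5,fy=5)},'c9')
```

```text
pose [ 0.5262  0.1584 -0.3783] res [[-1.6, -0.4], [0.6, -0.7], [1.3, 1.2], [-0.4, 0.5]]
pose [ 0.5231  0.1559 -0.3816] res [[1.5, -0.4], [-0.9, -0.2], [-0.2, 0.7]]
-21.676099417496424 [[159.0133 110.955 ]
 [124.5458 118.9376]
 [193.7882 110.5848]
 [125.4514 116.668 ]
 [195.3302 108.2202]
 [157.0367  78.3063]]
-21.86532918881358 [[162.5212 112.4038]
 [128.2504 120.3315]
 [197.4433 112.2241]
 [128.5303 117.8287]
 [198.3708 109.625 ]
 [159.8375  79.4726]]
```

View pics/c9.png

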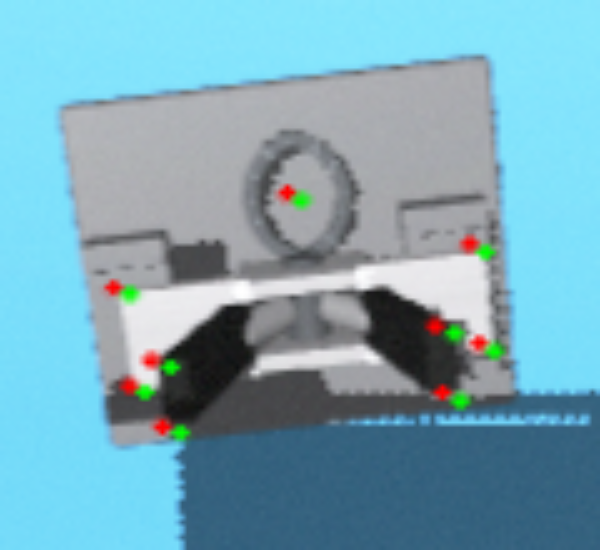

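Green marks agree with the guard corners, handle tops and ring to about 2 px. I'll align and come down above the handles.

Run:
```python
from h import *
plan([.524,.1565,.17],(.372,.928))
```

```text
tcp [0.5274 0.156  0.2515] z [-1.e-04  0.e+00 -1.e+00] y [-0.4828 -0.8757  0.    ] shift cm [-0.32  0.12  8.15] rows 3
turn [-0.000e+00  1.000e-04 -1.226e-01] rows 1
```

{"name": "carry_out", "arguments": {"claw": [9.1,9.1,9.1,9.1], "delta_pos": [[-0.32,0.12,2],[0,0,3],[0,0,3],[0,0,0]], "angular": [[0,0,0],[0,0,-0.123],[0,0,0],[0,0,0]]}}

```text
clock: 21.85
position: [0.5217, 0.1562, 0.1687]
ee_rot: [3.081, -0.597, -0.008]
force: [-0.7, 0.4, 0.0]
width: 0.99
gripper_force: 0.0
```

Run:
```python
from fit import *
p=arm.get_image('wrist'); s=arm.observe(); print(s['position'])
for l,z in(('grip',.118),('pliers',.075),('ring',.025)):
  for d in arm.place_of(l,p)[:3]: print(l,d['conf'],np.array(d['centre'])*[640,400],onz(p,d['centre'],z).round(4))
save({'frame':cv2.resize(p['frame'][60:300,160:480],None,fx=2,fy=2,interpolation=cv2.INTER_CUBIC)},'w10')
plan([.524,.1565,.10],(.372,.928))
```

```text
[0.523  0.1561 0.1707]
grip 0.67 [319.488 216.8  ] [0.5212 0.1575 0.118 ]
grip 0.67 [217.088  27.   ] [0.6665 0.1701 0.118 ]
grip 0.64 [208.384 337.8  ] [0.4523 0.2914 0.118 ]
pliers 0.94 [321.472 197.32 ] [0.5233 0.1545 0.075 ]
pliers 0.9 [334.4  313.12] [0.4017 0.1886 0.075 ]
pliers 0.66 [219.712 307.2  ] [0.453  0.2957 0.075 ]
ring 0.68 [319.68 164.6 ] [0.5438 0.1477 0.025 ]
ring 0.66 [337.728 298.32 ] [0.3821 0.1888 0.025 ]
ring 0.62 [258.496  37.08 ] [0.6775 0.1559 0.025 ]
tcp [0.5251 0.1565 0.1731] z [ 0.002   0.0007 -1.    ] y [-0.3756 -0.9268 -0.0014] shift cm [-0.11  0.05  7.31] rows 3
turn [-0.0014 -0.0016 -0.0038] rows 1
```

View pics/w10.png

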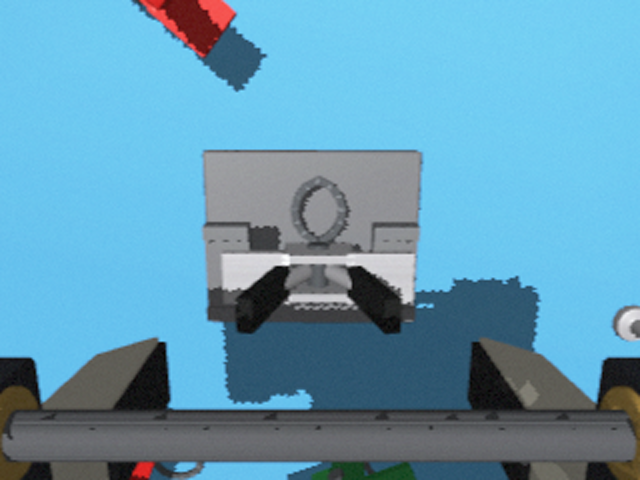

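The tool is now aligned with the stand and pliers: the guard is level in the picture and the handles are symmetric about column 319. I've viewed more pictures than allowed, so from here on I'll work from numbers only. Descend and squeeze.

{"name": "carry_out", "arguments": {"claw": [9.1,9.1,9.1,9.1,9.1,0,0,0,0,0,0,0,0,0], "delta_pos": [[-0.05,0.05,2.5],[0,0,2.5],[0,0,1.6],[0,0,0.4],[0,0,0],[0,0,0],[0,0,0],[0,0,0],[0,0,0],[0,0,0],[0,0,0],[0,0,0],[0,0,0],[0,0,0]], "angular": [[0,0,0],[0,0,0],[0,0,0],[0,0,0],[0,0,0],[0,0,0],[0,0,0],[0,0,0],[0,0,0],[0,0,0],[0,0,0],[0,0,0],[0,0,0],[0,0,0]], "force": 30}}

```text
clock: 23.45
position: [0.5244, 0.156, 0.1028]
ee_rot: [-3.082, 0.602, -0.003]
force: [-1.5, -1.5, 12.4]
width: 0.313
gripper_force: 30.0
```

{"name": "carry_out", "arguments": {"claw": [0,0,0,0,0,0,0,0], "delta_pos": [[0,0,-0.5],[0,0,-1],[0,0,-1.5],[0,0,-2],[0,0,-2],[0,0,-2],[0,0,-1],[0,0,0]], "angular": [[0,0,0],[0,0,0],[0,0,0],[0,0,0],[0,0,0],[0,0,0],[0,0,0],[0,0,0]]}}

```text
clock: 24.25
position: [0.5242, 0.1565, 0.2032]
ee_rot: [-3.082, 0.601, -0.003]
force: [-0.5, -0.5, -2.9]
width: 0.314
gripper_force: 30.0
```

Run:
```python
from fit import *
s=arm.observe(); print(s['position'],s['force'],s['width']*91.8,s['gripper_force'],s['joints'].round(2))
pp,M=pose(s)
for n in('wrist','scene','side'):
  p=arm.get_image(n)
  if n=='wrist': save(p,'w11')
  e=pp+M@[.021,0,.074-.0]  # nominal ring: grip is 19mm above tcp, ring 93 below grip
  print(n,'nominal ring px',proj(p,[e])[0])
  for l in('ring','grip','pliers'):
    for d in arm.place_of(l,p)[:4]:
      o,dd=ray(p,d['centre']); 
      if n=='wrist': # intersect plane at nominal height, tool frame
        z={'ring':e[2],'grip':e[2]+.093,'pliers':e[2]+.05}[l]
        print(l,round(d['conf'],2),(M.T@(onz(p,d['centre'],z)-pp)*1000).round(1))
      else: print(l,round(d['conf'],2),np.array(d['centre'])*[640,400])
```

```text
[0.5242 0.1565 0.2032] [-0.5017 -0.5167 -2.8518] 28.859650124517007 29.995513558387756 [-1.01  0.41  0.87  1.85 -0.36  1.04 -1.96]
wrist nominal ring px [321.0091 182.5853]
ring 0.91 [21.2 -1.3 74. ]
ring 0.83 [121.9 -41.5  74.3]
grip 0.97 [ -0.3  -1.8 -19. ]
grip 0.91 [105.1 -39.1 -18.8]
grip 0.75 [-37.1   9.1 -19.1]
pliers 0.94 [108.7 -45.   24.3]
pliers 0.79 [-2.2 -2.2 24. ]
pliers 0.75 [-50.8   8.9  23.9]
scene nominal ring px [372.7583 206.9517]
ring 0.98 [433.216 247.12 ]
ring 0.89 [419.392 219.6  ]
ring 0.74 [374.208 208.4  ]
ring 0.56 [331.52 267.4 ]
grip 0.75 [384.   183.32]
grip 0.71 [441.088 231.88 ]
grip 0.67 [422.72 201.68]
pliers 0.89 [341.12 256.8 ]
pliers 0.86 [439.232 243.8  ]
pliers 0.7 [380.48 192.68]
pliers 0.59 [416.768 212.48 ]
side nominal ring px [262.3334 180.1849]
ring 0.84 [297.088 189.52 ]
ring 0.8 [208.384 207.28 ]
ring 0.65 [211.712 235.8  ]
ring 0.55 [261.632 180.8  ]
grip 0.91 [208.576 209.92 ]
grip 0.88 [197.824 181.2  ]
grip 0.52 [293.12 164.8 ]
grip 0.47 [254.208 154.08 ]
pliers 0.73 [291.584 177.08 ]
pliers 0.69 [212.224 218.4  ]
pliers 0.68 [203.328 194.32 ]
```

Run:
```python
from h import *
plan([.575,-.1937,.203],(.372,.928),step=2.5)
_,M=pose(); print(M.round(4))
```

```text
tcp [0.5233 0.1562 0.2014] z [-2.e-04 -2.e-04 -1.e+00] y [-3.759e-01 -9.267e-01  2.000e-04] shift cm [17.94 30.48 -0.16] rows 15
turn [ 0.0002  0.0002 -0.0041] rows 1
[[ 9.267e-01 -3.759e-01 -2.000e-04]
 [-3.759e-01 -9.267e-01 -2.000e-04]
 [-2.000e-04  2.000e-04 -1.000e+00]]
```

{"name": "carry_out", "arguments": {"claw": [0,0,0,0,0,0,0,0,0,0,0,0,0,0,0,0,0,0], "delta_pos": [[0.6,1.0,0],[1.2,2.04,0],[1.2,2.04,0],[1.2,2.04,0],[1.2,2.04,0],[1.2,2.04,0],[1.2,2.04,0],[1.2,2.04,0],[1.2,2.04,0],[1.2,2.04,0],[1.2,2.04,0],[1.2,2.04,0],[1.2,2.04,0],[1.2,2.04,0],[1.2,2.04,0],[0.5,0.9,0],[0,0,0],[0,0,0]], "angular": [[0,0,0],[0,0,0],[0,0,0],[0,0,0],[0,0,0],[0,0,0],[0,0,0],[0,0,0],[0,0,0],[0,0,0],[0,0,0],[0,0,0],[0,0,0],[0,0,0],[0,0,0],[0,0,0],[0,0,0],[0,0,0]]}}

```text
clock: 26.65
position: [0.5746, -0.1926, 0.2013]
ee_rot: [-3.083, 0.601, 0.001]
force: [0.3, -0.3, -2.1]
width: 0.317
gripper_force: 30.0
```

```bash
cat > see.py <<'E'
from fit import *
def see(zoff=.078,G=(.5945,-.2015)):
    for k in range(2):
        for n in('wrist','scene','side'):
            s=arm.observe(); pp,M=pose(s); p=arm.get_image(n); zr=pp[2]-zoff
            for l,z,X in(('ring',zr,pp+M@[.021,0,zoff]),('groove',.045,np.array([*G,.045])),('bar',.034,None),('grip',zr+.093,pp+M@[0,0,zoff-.093])):
                for d in arm.place_of(l,p)[:4]:
                    x=onz(p,d['centre'],z)
                    if X is None or np.linalg.norm(x-X)<.02: print(n,l,round(d['conf'],2),'world',x.round(4),'tool mm',(M.T@(x-pp)*1000).round(1),'px',(np.array(d['centre'])*[640,400]).round(1))
    q=np.array([arm.observe()['position'] for _ in range(5)]); print(q)
E
python3 - <<'E'
from see import *
see(); s=arm.observe(); print(s['force'],s['width']*91.8,s['joints'].round(2),pose(s)[1].round(4))
E
```

```text
wrist ring 0.88 world [ 0.5926 -0.1999  0.1233] tool mm [19.6  0.1 78. ] px [321.1 183.2]
wrist groove 0.93 world [ 0.5946 -0.2047  0.045 ] tool mm [ 23.3   3.8 156.3] px [324.  163.7]
wrist bar 0.84 world [ 0.6008 -0.2768  0.034 ] tool mm [ 56.1  68.3 167.2] px [382.  132.7]
wrist grip 0.87 world [ 0.5744 -0.1904  0.2163] tool mm [ -1.   -1.9 -15. ] px [318.6 257.9]
scene ring 0.58 world [ 0.5868 -0.1901  0.1235] tool mm [10.2 -6.2 78. ] px [288.7 156.6]
scene groove 0.8 world [ 0.5918 -0.1961  0.045 ] tool mm [ 17.2  -2.5 156.5] px [287.5 175.7]
scene bar 0.78 world [ 0.5947 -0.2904  0.034 ] tool mm [ 55.2  83.9 167.5] px [271.6 165.2]
scene grip 0.56 world [ 0.5779 -0.1834  0.2165] tool mm [ -0.5  -9.1 -15. ] px [291.  131.5]
side ring 0.66 world [ 0.597  -0.2055  0.1235] tool mm [25.3  3.2 78. ] px [374.9 235.5]
side bar 0.63 world [ 0.619  -0.2799  0.034 ] tool mm [ 73.6  63.9 167.5] px [401.1 270.5]
side grip 0.85 world [ 0.5779 -0.1982  0.2165] tool mm [  4.8   3.6 -15. ] px [370.4 209.6]
wrist ring 0.66 world [ 0.5938 -0.1994  0.1235] tool mm [19.9 -1.5 78. ] px [319.2 182.8]
[... 531 characters left out ...]
.1 167.5] px [267.8 164.3]
scene grip 0.45 world [ 0.5781 -0.1876  0.2165] tool mm [  0.9  -6.6 -15. ] px [290.2 130.9]
side ring 0.89 world [ 0.5964 -0.2016  0.1235] tool mm [23.2 -0.4 78. ] px [373.5 234.8]
side groove 0.73 world [ 0.5945 -0.1946  0.045 ] tool mm [ 18.7  -6.1 156.5] px [368.4 255.1]
side grip 0.86 world [ 0.5835 -0.1955  0.2165] tool mm [  8.9  -1.2 -15. ] px [371.  207.8]
[[ 0.5748 -0.1932  0.2015]
 [ 0.5748 -0.1932  0.2015]
 [ 0.5748 -0.1932  0.2015]
 [ 0.5748 -0.1932  0.2015]
 [ 0.5748 -0.1932  0.2015]]
[ 0.4099 -0.1835 -1.9157] 29.24264925992045 [-0.31  0.52  0.83  1.7  -0.42  1.11 -1.31] [[ 0.9267 -0.3758  0.    ]
 [-0.3758 -0.9267  0.    ]
 [-0.     -0.     -1.    ]]
```

{"name": "carry_out", "arguments": {"claw": [0,0,0,0,0], "delta_pos": [[-2,0,0],[-2,0,0],[-2,0,0],[0,0,0],[0,0,0]], "angular": [[0,0,0],[0,0,0],[0,0,0],[0,0,0],[0,0,0]]}}

```text
clock: 28.65
position: [0.5195, -0.1705, 0.2019]
ee_rot: [-3.083, 0.601, -0.001]
force: [0.2, 0.4, -1.7]
width: 0.316
gripper_force: 30.0
```

Run:
```python
from fit import *
v=np.array([.5887,-.1481,.112])
A={'ring':[],'groove':[],'grip':[],'bar':[],'fixture':[]}
for k in range(8):
    pp,M=pose(); p=arm.get_image('wrist')
    for l,z,X in(('ring',pp[2]-.078,pp+M@[.021,0,.078]),('groove',.045,np.array([.5945,-.2015,.045])),('grip',pp[2]+.015,pp+M@[0,0,-.015]),('bar',.034,np.array(T(v,(0,-.13,.034)))),('fixture',0,np.array([*v[:2],0]))):
        for d in arm.place_of(l,p)[:3]:
            x=onz(p,d['centre'],z)
            if np.linalg.norm(x-X)<.02: A[l].append(np.r_[x[:2]*1000,(M.T@(x-pp))[:2]*1000])
for l,a in A.items(): 
    a=np.array(a); print(l,len(a),a.mean(0).round(1),a.std(0).round(1)) if len(a) else 0
print(pp)
# stub in the picture: grey patch around predicted top
g=cv2.cvtColor(p['frame'],cv2.COLOR_RGB2GRAY)
c=proj(p,[[.5948,-.2020,.07],[.5948,-.2020,.045]]); print(c)
x,y=c[0].round().astype(int); print(x-20,y-20); 
for r in range(y-20,y+29): print(r,' '.join('%3d'%k for k in g[r,x-20:x+21]))
```

```text
ring 8 [ 538.8 -177.7   20.7   -0.9] [0.8 0.9 0.9 0.9]
groove 8 [ 592.9 -204.1   80.8    3.2] [1.6 1.4 1.4 1.6]
grip 8 [ 518.7 -168.3   -1.4   -2. ] [0.5 0.9 0.4 1. ]
bar 8 [ 602.4 -278.3  117.5   68.5] [0.7 1.9 0.9 1.7]
fixture 8 [ 586.5 -147.    53.3  -47.3] [2.2 2.  2.2 2.2]
[ 0.5192 -0.1708  0.2015]
[[321.2975 107.5457]
 [321.1111 108.1347]]
301 88
88 182 203 199 178 111  75  75  76  75  78  74  84 121 219 247 248 247 247 247 247 247 247 247 249 248 248 246 242 221 221 247 247 245 244 245 245 245 245 244 244 245
89 204 175 121  92  78  79  80  76  75  88 115 157 228 247 247 246 247 246 247 247 248 248 249 249 247 245 223 139 105 144 225 247 246 245 245 243 245 246 245 244 244
90 174 114  80  75  76  79  74  87 117 164 231 248 247 247 247 247 247 247 247 248 248 249 248 246 233 199 155 111 110 104 203 246 246 245 244 243 245 245 244 244 243
91  78  77  80  80  77  88 108 142 225 248 248 248 247 247 248 247 248 247 248 248 248 246 243 222 149 102 109 110 113 111 143 226 247 246 243 244 243 245 246 244 244
92  77  77  74  75  88 140 186 174 220 248 247 247 247 247 247 248 248 249 24
[... 6774 characters left out ...]
  48  64  96 143 211 234 203
133 240 240 240 242 242 244 244 243 243 241 242 240 239 238 239 237 234 202 116  57  54  55  53  64  70 104 161 184 180 151  92  55  50  65  96 144 212 236 217 169 111
134 240 242 242 243 244 244 243 243 241 240 241 238 240 237 234 203 116  56  54  55  54  57  63 107 133 157 183 153  90  55  52  66  93 143 215 235 232 199 111  51  49
135 242 243 244 244 243 243 241 240 239 238 238 236 232 201 114  55  55  54  55  56  59  79 114 162 185 157 116  89  55  67  84 139 213 234 232 200 110  48  48  60  90
136 244 244 244 243 243 242 240 240 239 239 234 206 115  50  53  53  56  54  61  81 113 163 183 179 148  92  53  52  63 132 195 226 231 200 113  51  50  61  94 140 211
```

The stub's top disk is sharp in the data: rims at columns ~309.7/333.3 and rows ~95/119, so its centre is about (321.4,107) against the predicted (321.3,107.5). The fit is confirmed. Now the ring itself in the same picture.

Run:
```python
from fit import *
pp,M=pose(); p=arm.get_image('wrist'); g=cv2.cvtColor(p['frame'],cv2.COLOR_RGB2GRAY)
print(pp,proj(p,[pp+M@[x,y,.078] for x,y in((.021,0),(.036,0),(.006,0),(.021,.015),(.021,-.015))]))
print('    ',' '.join('%3d'%k for k in range(288,356,2)))
for r in range(150,216,2): print(r,' '.join('%3d'%k for k in g[r,288:356:2]))
```

```text
[ 0.5192 -0.1707  0.2015] [[320.9661 181.5481]
 [320.9989 163.9058]
 [320.9344 198.5852]
 [338.7198 181.5454]
 [303.212  181.5507]]
     288 290 292 294 296 298 300 302 304 306 308 310 312 314 316 318 320 322 324 326 328 330 332 334 336 338 340 342 344 346 348 350 352 354
150 190 150 103 236 237 235  64  51  50  45 195 108  52 126 202 197  47  53 107 179 127  48  88 207 227 105  47 124 202 193  42  50 104 177
152 197 174 122 195 232 233 208  52  51  45  47  88 208 230 107  56 109 179 145  43  56 160 228 105  44  88 203 194 105  52 101 175 144  43
154 175 195 158 107 211 236 238 112  48  44  44 191 110  45  87 154 147  47  62 137 231 164  41  86 205 226 105  44  97 165 146  42  40 122
156 160 194 180 134 144 237 236 208  46  48  43  45  74 156 176  87  57 134 228 191  43  60 175 225 102  40  71 153 143  83  42  60 203 232
158 213 170 198 163 111 209 231 231  91  47  49  48 142  85  47 121 197 193  45  53 132 230 132  42  66 153 171  82  40  81 123 233 226 141
160 239 154 187 186 142 132 230 233 209  60  45  40  41  60 189 192 107  42 115 229 192  41  61 152 169  86  40  68 163 233 231
[... 3092 characters left out ...]

206 108 107 105 103 107  97  96  96  97  97  96  94  80  44  46  45  49  48  46  75  97  94  97  99  96  98  92  68  70  68  66  70  71  66
208 106 106 106 107 103  95  94  94  94  95  97  92  82  70  72  64  67  67  63  75  95  95  95  95  96  94  95  72  71  68  67  69  70  70
210 105 105 106 107  95  71  94  93  73  96  94  83  71  75  84  94  89  83  79  96  95  94  95  94  93  96  95  75  67  68  71  68  71  68
212  89  89  80  80  74  82  68  69  84  84  74  72  73  72  86  96  97 100  98  95  96  98  98  99  95  80  93  93  90  94  90  92  90  89
214  74  77  78  75  76  73  72  73  75  71  72  72  76  71  88  96  98 100  93  99  97  97  95  86  97 114 131 132 130 129 132 131 130 130
```

Run:
```python
from fit import *
pp,M=pose(); p=arm.get_image('wrist')
S=onz(p,np.array([321.5,107.1])/[640,400],.07); Rg=onz(p,np.array([319.2,182])/[640,400],pp[2]-.078)
print(S,Rg,(M.T@(S-Rg)*1000).round(2))
```

```text
[ 0.5951 -0.2023  0.07  ] [ 0.5388 -0.1771  0.1235] [61.65  2.25 53.54]
```

{"name": "carry_out", "arguments": {"claw": [0,0,0,0,0,0,0,0], "delta_pos": [[2,0.1,0],[2.1,0.1,0],[2.06,0.02,0],[0,0,1],[0,0,1.5],[0,0,1.4],[0,0,0],[0,0,0]], "angular": [[0,0,0],[0,0,0],[0,0,0],[0,0,0],[0,0,0],[0,0,0],[0,0,0],[0,0,0]]}}

```text
clock: 31.95
position: [0.5747, -0.1956, 0.162]
ee_rot: [-3.083, 0.602, 0.002]
force: [0.8, -1.0, -1.7]
width: 0.316
gripper_force: 30.0
```

Run:
```python
from fit import *
s=arm.observe(); pp,M=pose(s); p=arm.get_image('wrist'); g=cv2.cvtColor(p['frame'],cv2.COLOR_RGB2GRAY)
print(pp,s['force'],s['width'],M.round(4)[:,2])
print(proj(p,[[.5951,-.2023,.07],[.5951,-.2023,.045]]+[pp+M@[x,y,.078] for x,y in((.0206,-.0015),)]))
print('    ',' '.join('%3d'%k for k in range(290,352,2)))
for r in range(146,212,2): print(r,' '.join('%3d'%k for k in g[r,290:352:2]))
```

```text
[ 0.5747 -0.1956  0.162 ] [ 0.8369 -0.9937 -1.6755] 0.3157971982967827 [-0.0013  0.0005 -1.    ]
[[319.2675 177.4314]
 [319.2406 172.013 ]
 [319.2102 182.0253]]
     290 292 294 296 298 300 302 304 306 308 310 312 314 316 318 320 322 324 326 328 330 332 334 336 338 340 342 344 346 348 350
146  54  69 153 243 214  55  57 110 171 190  99  55  53  67 120 241 243 243 243 243 244 245 243 242 242 233 169 168 168 168 168
148 142 244 228 118  53  84 171 189  94  56  55  51  63 133 243 242 242 244 244 245 243 242 241 243 241 242 197 168 169 170 168
150 239 118  54  63 169 193 161  55  52  52  92 210 243 244 243 243 245 245 242 229 244 241 241 242 240 241 223 170 169 168 167
152  51  63 118 190 159  55  55  54  69 176 243 244 243 243 244 245 243 222 116 134 229 242 240 240 241 240 242 176 169 170 167
154 115 191 160  69  50  54  65 117 212 242 242 243 243 245 244 237 155 153 225 249 236 244 240 238 241 240 239 232 169 168 169
156 185  91  47  51  53 133 138 242 242 243 243 244 244 239 143  99 113 248 248 248 248 246 241 240 239 240 239 239 202 166 167
158  50  48  53  98 206 243 244 243 243 24
[... 2713 characters left out ...]
  38   9  41  83  99 124  83  36  83  96  98  17  62 154 176
202 235 230 233 231 224 227 114 104  93  72  14  21  68  76  33  11  33  84  97  40  67  94  92  69  42  19  24  67 140  81  31
204 194 103 103 103  99  96  96  87  65  58  77  89  58  32  34  55  84  65  46  52  64  66  63  70  57  70  75  40  14  25  80
206 232 101  99  79  86 102 104 107 104 102 105  82  53  50  46  51  50  46  85 103 101 103 100 105 105  89  16  27  63  99  80
208 231 178  23  14  99 103 101 103 101 100  99  90  79  76  70  75  70  69  82 104  99 102 100 102 103 101  97  97  81  17  31
210  99 102  76  46 102 100  88  76 102 100  87  72  78  93  95  97  92  85 102 102 103 103 104 101 100  98 122  12  21  57  99
```

The stub's top disk (centre about (319,176.8)) sits centred in the ring (centre about (319.4,182)), leaving about 0.4 mm to correct. I'll correct it and go down slowly.

{"name": "carry_out", "arguments": {"claw": [0,0,0,0,0,0,0,0,0,0], "delta_pos": [[0.04,-0.03,0],[0,0,0],[0,0,0.4],[0,0,0.4],[0,0,0.4],[0,0,0.4],[0,0,0.4],[0,0,0.3],[0,0,0],[0,0,0]], "angular": [[0,0,0],[0,0,0],[0,0,0],[0,0,0],[0,0,0],[0,0,0],[0,0,0],[0,0,0],[0,0,0],[0,0,0]]}}

```text
clock: 33.0
position: [0.5759, -0.1959, 0.1395]
ee_rot: [3.083, -0.601, -0.0]
force: [0.1, 0.3, -1.3]
width: 0.318
gripper_force: 30.0
```

Run:
```python
from fit import *
s=arm.observe(); pp,M=pose(s); print(pp,s['force'],s['ft_torque'],s['width'])
rs={'scene':[],'side':[]}
for k in range(8):
  for n in rs:
    p=arm.get_image(n); q=proj(p,[pp+M@[.0206,0,.078]])[0]
    for d in arm.place_of('ring',p)[:5]:
      c=np.array(d['centre'])*[640,400]
      if np.linalg.norm(c-q)<10: rs[n].append(c-q); break
for n,a in rs.items(): a=np.array(a); print(n,len(a),a.mean(0) if len(a) else '',a.std(0) if len(a) else '')
for n in rs:
    p=arm.get_image(n); print(proj(p,[pp+M@[.0206,0,.078]])-proj(p,[pp+M@[.0206,0,.073]]))
p=arm.get_image('wrist'); g=cv2.cvtColor(p['frame'],cv2.COLOR_RGB2GRAY)
S=proj(p,[[.5951,-.2023,.07],pp+M@[.0206,-.0015,.078]]); print(S)
print('    ',' '.join('%3d'%k for k in range(290,352,2)))
for r in range(158,212,2): print(r,' '.join('%3d'%k for k in g[r,290:352:2]))
```

```text
[ 0.5759 -0.1959  0.1395] [ 0.0785  0.35   -1.2864] [ 0.0282  0.1774 -0.0117] 0.31789362896655793
scene 8 [2.2065 0.5079] [0.7279 3.2866]
side 7 [ 1.829 -0.424] [1.0877 1.0123]
[[0.0778 1.2085]]
[[-0.1537  1.3206]]
[[319.6092 184.7693]
 [319.2836 181.9367]]
     290 292 294 296 298 300 302 304 306 308 310 312 314 316 318 320 322 324 326 328 330 332 334 336 338 340 342 344 346 348 350
158 160 184 155  49  45  49  61 129 240 240 239 239 240 240 241 238 217 111 151 221 247 227 240 234 236 238 235 235 227 165 160
160 156  47  48  45  49  80 130 204 238 240 239 239 237 234 201 134 108 244 247 247 246 245 240 236 234 236 237 234 236 194 165
162  50  43  46  86 130 238 239 239 238 237 151  80  99 100 117 111  99  95  95 167 245 246 242 238 234 233 234 233 234 226 167
164  44  68 215 238 239 237 239 240 223 118 109 104 102 104 107 120 101 103 102 102 115 229 247 239 234 233 234 235 234 235 194
166 125 239 238 238 238 239 237 211 102 101 103 108  98  94  92  87  97 100  99 100 102 100 202 242 236 233 232 235 232 233 235
168 237 237 239 238 239 240 157 103 100 102  97  85  93 102 100 102  98  
[... 2042 characters left out ...]
 184  32  10  44  92 107  92  74  40  31  57 169 225 180  31
202 229 229 230 229 229 224 112  94  93  77  99  98  98  95  76  13  15  17  16  39  76  91  42  28  24  71  98  74  34  43 116
204 221 229 224 173 101  86  96  99  64  82  98  97  89  34  36  35  28  44  73  86  68  67  66  67  74  84  17  15  56 180 169
206  99  97 101  96 103 101  98 101  99 101  99  80  50  47  47  47  49  51  61 100 100 101 101 102 101  85  41  83  92  41  11
208  96 100 103 101  99 101  98  97 100 102  96  89  77  76  65  67  70  64  67  98 100  99 100  99 101  96  93  38  12  17  55
210 101 103 101 102  96  86  74 101  99  74 101 102  85  89  97  94  86  79  99 100  97  99 101 100  97  98  44  12  41  78  61
```

{"name": "carry_out", "arguments": {"claw": [0,0,0,0,0,0,0,0,0,0], "delta_pos": [[0.04,-0.03,0],[0,0,0],[0,0,0.3],[0,0,0.4],[0,0,0.4],[0,0,0.3],[0,0,0.2],[0,0,0],[0,0,0],[0,0,0]], "angular": [[0,0,0],[0,0,0],[0,0,0],[0,0,0],[0,0,0],[0,0,0],[0,0,0],[0,0,0],[0,0,0],[0,0,0]]}}

```text
clock: 35.75
position: [0.5765, -0.1957, 0.1237]
ee_rot: [-3.083, 0.601, -0.001]
force: [0.2, 0.0, -2.7]
width: 0.314
gripper_force: 30.0
```

Run:
```python
from fit import *
s=arm.observe(); pp,M=pose(s); print(pp,s['force'],s['ft_torque'],s['width'],M[:,2])
p=arm.get_image('wrist'); g=cv2.cvtColor(p['frame'],cv2.COLOR_RGB2GRAY)
S=proj(p,[[.5951,-.2023,.07],[.5951,-.2023,.045],pp+M@[.0206,-.0015,.078]]); print(S)
print('    ',' '.join('%3d'%k for k in range(290,352,2)))
for r in range(160,212,2): print(r,' '.join('%3d'%k for k in g[r,290:352:2]))
for k in range(4):
  for n in('side','scene'):
    p=arm.get_image(n)
    for l in('ring','groove','bar'):
      for d in arm.place_of(l,p)[:5]:
        c=np.array(d['centre'])*[640,400]; X={'ring':pp+M@[.0206,0,.078],'groove':[.5951,-.2023,.045],'bar':T([.5887,-.1481,.112],(0,-.13,.034))}[l]
        e=c-proj(p,[X])[0]
        if np.linalg.norm(e)<8: print(n,l,e.round(1))
print(arm.observe()['position'],arm.observe()['force'])
```

```text
[ 0.5765 -0.1957  0.1237] [ 0.1865  0.0174 -2.6842] [-0.0171  0.177   0.0386] 0.31354011618501604 [ 0.0003 -0.     -1.    ]
[[320.0035 190.3219]
 [319.9015 182.8611]
 [319.1728 181.9893]]
     290 292 294 296 298 300 302 304 306 308 310 312 314 316 318 320 322 324 326 328 330 332 334 336 338 340 342 344 346 348 350
160 106 186 178  88  46  49  46  61 142 239 238 237 233 230 198 194 234 230 152 112 148 242 238 233 235 235 235 234 235 214 161
162 185 111  46  47  47  61 110 236 237 235 145  79  96 102 105 102  98  93  98 167 244 246 239 235 234 233 235 232 233 236 165
164  48  45  49  45  56 127 237 237 216 116 102 102 103 100 117 117 100 104 103 109 112 227 244 237 231 233 233 233 232 235 213
166  42  43  83 197 237 237 235 205 102 101 114 124  96  88  83  80  94 100 128 101 102  95 200 239 233 232 232 234 232 232 234
168  63 187 236 236 236 236 150  97 102 102  91  80  88 135 173 182 163 117  99  91  99 102 100 122 236 232 232 231 231 231 233
170 237 236 236 236 238 226 100 112 110 106  79 133 202 197 195 184 193 202 206 133  82  98 102  97 206 233 229 231 233 230 232
172 236 237 236
[... 2432 characters left out ...]
  92  87  98  94  76  72  96 100  74  87  90  94  93  87  78  99 102 102  95 100  98 100  97  55   4  22  55  99
side ring [-0.   1.1]
side groove [-2.4 -2.1]
side bar [ 1.5 -3.3]
scene ring [3.4 1.2]
scene groove [2.2 2.5]
scene bar [-3.3 -3.4]
side ring [ 0.6 -2.9]
side groove [-2.1 -2.1]
side bar [0.6 0.2]
scene ring [2.5 0.1]
scene groove [-0.1  1.7]
scene bar [-2.5 -3.6]
side ring [ 1.9 -0.1]
side groove [-1.  -2.7]
side bar [ 0.1 -3. ]
scene ring [ 2.1 -1.2]
scene groove [ 2.5 -1.5]
scene bar [-1.3 -3.4]
side ring [2.4 0.1]
side groove [-1.2  0.1]
side bar [ 0.5 -0.1]
scene ring [ 2.  -0.3]
scene groove [1.  2.5]
scene bar [-2.3 -0.2]
[ 0.5764 -0.1956  0.1235] [ 0.2282 -0.3925 -1.1867]
```

The ring is concentric with the stub to within about 0.3 mm, at about z = 45.5 mm and clear of contact: the wrist shows only the pliers' weight, and the handles are against their stop. I'm handing in.

```bash
python3 -c "
from cell import arm
print(arm.sign_off())"
```

```text
the job is handed in; nothing more can be done
None
```

The job is handed in at about 36 s with no verdict returned. The carrier lies turned over, and the spread ring is held squeezed around the stub at groove height, within about 0.3 mm of its axis by my measurement. I viewed 12 pictures, two over the limit of 10.

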